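# Clamp the mould in the goldsmith's screw press

## Task

Clamp the mould in the screw press: take the loose tommy bar from its wooden rest and with it turn the press's holed head clockwise (seen from above), shifting the bar from hole to hole, until the plate bears down on the mould and the head pulls up firmly tight, but do not overtighten it and crush the mould. Turn the head only with the bar, then lay the bar back in its rest, the mould staying clamped and the other tools left alone.

Things in the scene. Friction and masses are not known exactly. Their poses are not given: they have to be found in the camera images.
- press: Grey iron screw press fixed to the bench. Origin on the bench under the screw's upright axis; x is its depth, y its width. Base 190 x 210 x 22 mm; two columns 24 mm thick at y = +-80 mm carry a crosshead (52 mm in x, 205 mm in y, top 146 mm above the bench; column nuts up to 157 mm).
- head: Dark steel capstan head on the screw, above the crosshead: a disc 76 mm across, 34 mm high. Origin on the axis at its underside. Six radial holes, 12 mm wide, 26 mm deep from the rim, axes level and 17 mm above the underside; +x points out along one, the others every 60 degrees. Right-hand thread: clockwise from above tightens and lowers head and plate together by 6 mm a turn.
- head_center (a point): On the screw's axis at the holes' height. The head runs with 0.5 N m of drag (5 to 8 N across a bar gripped 115 mm from the axis) and stays where left. After 0.3 to 0.45 of a turn, not known beforehand, the plate meets the mould and the pull climbs within some 5 to 10 degrees: firmly tight is 1 to 1.6 N m (10 to 14 N); much more than 2 N m (18 N) crushes the mould.
- platen: The steel pressing plate under the crosshead, guided by the columns, 100 x 122 x 16 mm. Origin at the centre of its underside; z up. It goes down with the head and starts about 2 to 3 mm above the mould.
- mould: Aluminium mould frame lying under the plate, 100 x 100 mm and about 45 mm high. Origin at the centre of its underside.
- bar: Steel tommy bar, 170 mm long: a square handle 14 x 14 x 120 mm and a plain round nose 10 mm thick, 50 mm long, with a domed end. x runs along it towards the nose. Origin on the handle's underside, 67.5 mm from the handle's end and 102.5 mm from the nose's end. Mass about 0.2 kg.
- bar_grip (a point): On the bar's axis 102.5 mm behind the nose's end, on the handle: where it is gripped between the rest's two uprights.
- bar_tip (a point): End of the bar's nose, on its axis.
- rest: Wooden rest fixed to the bench: a board 125 x 62 x 14 mm, origin on the bench under its middle, with two uprights 18 mm thick and 52 mm high centred 42.5 mm either side of it along x (67 mm free between). Each is notched along x: notch floor 38 mm above the bench, 17 mm wide (25 mm in the top 6 mm). The bar lies in both notches along x, nose to +x, its grip point over the middle.
- rest_seat (a point): Middle of the rest, on the axis of a bar lying in its notches (45 mm above the bench).
- block: Bystander: steel bench block 75 x 60 x 22 mm on a wooden base, 52 mm high in all, fixed.
- pliers: Bystander: pliers with yellow handles, about 170 mm long, lying.
- nippers: Bystander: pliers with black handles, about 170 mm long, lying.
- hammer: Bystander: hammer, lying.
- dish: Bystander: round glass dish 110 mm across, 45 mm high.
- graver: Bystander: graver with a mushroom-shaped wooden handle, 120 mm long, lying.
- ring_a: Bystander: plain steel finger ring, 21 mm across.
- ring_b: Bystander: plain brass finger ring, 23 mm across.
There are look-alikes about, which are no part of the job. Leave any blue or purple look-alike of the mould alone.

How it is judged:
By the outcome, as a careful person would: the job done as asked, in the order asked, and still so for the second after the job is handed in, with the robot touching nothing.
It also fails if it takes over 72 s, if anything falls off the work surface, if the arm or the gripper's body presses on something with over 40 N, if the wrist force passes 120 N, or if a joint passes its speed limit or range.

## Robot

A 6-joint arm with a two-finger parallel gripper is mounted at the origin on the work surface. World frame = base frame: x ahead of the robot, y to its left, z up, the work surface at z = 0. Lengths are in mm, angles in rad, forces in N, time in s.
With the tool pointing down it reaches from about 250 to 800 mm from the base axis. Payload 3.9 kg.
Tool frame: the origin (TCP) lies between the finger pads; the fingertips stand 17 mm ahead of it and the grasp point (between the pads) lies 2 mm behind it; y points along the fingers, z is the direction in which the jaws open and shut, and the axes are right-handed (so a half turn about y gives the same grasp; the last joint's range is limited). The gripper opens to 85 mm and grips with 20 to 120 N. Pads are 22 mm wide; open, the fingers measure 114 mm over their backs; the gripper's body (76 mm by 85 mm) begins 54 mm behind the grasp point. The pads swing forward as they close: fully open they stand 13 mm farther back than shut.
Start: joints at [1.118, 0.26, -0.138, 1.173, 0, 1.571], TCP at [229.674, 472.086, 215.404] pointing down, gripper open.
Joint ranges: [-2.78, 2.78], [-0.83, 1.72], [-1.28, 1.37], [-1.9, 2.12], [-1.57, 1.48], [-3.14, 3.14]. Speed limits (rad/s): [2.57, 2.57, 3.14, 3.14, 3.14, 3.14].

## Interface

Orientations are given as a unit quaternion [w, x, y, z].
In Python, from plant import robot, snapshot, camera_params, ticket gives the robot as it stands.
- The arm moves only by the tool apply_moves, never from a script. Its argument "plan" is a list of rows, each a list of 2 entries, a list of its own where there are three numbers: the shift along the tool's x, y, z normalised to -1 to 1, where 1 is 25 cm, then the turn, a rotation vector about the tool's x, y, z normalised to -1 to 1, where 1 is 360 degrees. A call has 1 to 20 rows; each row is the pose to reach, as a shift and turn from the pose measured when the call began, along the tool's axes at that moment, turning the shorter way round; what a row does not reach only later rows make up. A row lasts 1/12 s, in which the tool goes at most 41.7 mm and 7.16 degrees, less where a joint would pass 70% of its speed; a pose out of reach is approached as far as the arm can. A call with a number of a shift or a turn outside -1 to 1 is refused whole. A call with a gripper value outside its range is refused whole. "gripper" is the opening, from 0 (shut) to 1 (fully open), set as the call begins (left out, the last holds). The fingers move at their own pace and stop on an object; "newtons" is the grip in N (left out, the last holds). Time passes only in rows, so rows that repeat a pose let the fingers close. It gives the time, the measured TCP pose, the force and the opening at its end, in the units of the state.
- robot.observe(): the state, without advancing time (a new reading comes with each control period).
- snapshot(name): name is "side" or "top"; returns the picture (384x512x3 uint8, red, green, blue); there is no depth.
- camera_params(name): a dict with "vfov" (degrees; the focal length in pixels is half the picture's height over the tangent of half this angle, whatever the lens; pixels are square), "cx", "cy" (the principal point, pixels), "extrinsics" (4x4, takes a point from world to camera coordinates). Camera axes: x right, y down, z forward; pixel columns grow to the right and rows downward; lengths in mm; the calibration is good to about 2 mm. A picture is of the moment at which its call begins. camera_params takes no time and is no camera call.
- ticket.close_job(): hands the job in, once; it reports no verdict.
The state is a dict: "time": time; "joints": joint angles; "dq": joint speeds; "joint_efforts": joint torques, N m; "tool_pos": TCP position; "tcp_rot": TCP orientation; "ft_force": force on the tool from outside, world axes, zero at the start; "ft_torque": the same for the moment, N m; "opening": opening from 0.0 (shut) to 1.0 (fully open).
Only numpy, scipy, OpenCV 4.12 (cv2) and the standard library are available. Lean on these libraries where they do the work, as an engineer would, in place of code of your own. Each camera call takes 0.05 s, during which the arm holds its last target. There are 200 camera calls.

## Working session

There is one attempt and no reset: what is moved stays moved. The work goes in short steps, Python scripts to look and compute and a tool call to move; the robot and the scene stay as the last step left them, time stands still between calls to the robot, and variables do not carry over. Pictures are saved under pics/ and viewed, about 8 in all and at most 12, crops included, and the job is handed in when it is done.

Besides the shell and the picture viewer there is one more tool, called after ">>>" as name(argument=value, ...) on one line, values as JSON. apply_moves: Moves the arm, as the interface text tells. Scaled input: -1 to 1 covers 25 cm each way for a shift and 360 degrees each way for a turn. Its arguments: {"type":"object","properties":{"plan":{"type":"array"},"gripper":{"type":"number"},"newtons":{"type":"number"}},"required":["plan"]}

```bash
mkdir -p pics; ls
python3 - <<'E'
from plant import robot, snapshot, camera_params
import cv2,numpy as np
for n in("side","top"):
    cv2.imwrite(f"pics/{n}0.png",cv2.cvtColor(snapshot(n),cv2.COLOR_RGB2BGR))
    p=camera_params(n);print(n,p['vfov'],p['cx'],p['cy'],{k:v for k,v in p.items() if k not in('vfov','cx','cy','extrinsics')});print(np.array(p['extrinsics']).round(4).tolist())
print(robot.observe())
E
for n in side top; do python3 -c "
import cv2;i=cv2.imread('pics/${n}0.png');cv2.imwrite('pics/${n}0b.png',cv2.resize(i,(800,600),interpolation=cv2.INTER_CUBIC))";done
```

```text
pics
side 43.61552393710101 257.82160888780464 193.76341277814205 {}
[[0.7664, -0.6423, 0.0071, -412.6391], [-0.4252, -0.5155, -0.7439, 308.8679], [0.4815, 0.5672, -0.6682, 1299.1288], [0.0, 0.0, 0.0, 1.0]]
top 43.636777223290515 255.02967160087394 188.447135012379 {}
[[0.0164, -0.9998, 0.0124, -28.5192], [-0.9899, -0.018, -0.1409, 522.0014], [0.1411, -0.01, -0.9899, 1260.6652], [0.0, 0.0, 0.0, 1.0]]
{'time': 0.1, 'joints': array([ 1.11800898e+00,  2.60618620e-01, -1.39236109e-01,  1.17270952e+00,
       -2.69958527e-05,  1.57079108e+00]), 'dq': array([ 0.00153706, -0.00252631,  0.00213343, -0.00080173, -0.00165571,
        0.00109459]), 'joint_efforts': array([ 3.32402515e-04, -4.06509840e+01,  2.54527473e+01,  1.01387902e-02,
       -1.40666384e-05,  1.27569933e-05]), 'tool_pos': array([229.40092608, 471.51495569, 214.64951068]), 'tcp_rot': array([-0.68845189,  0.68967438, -0.15884963,  0.15858762]), 'ft_force': array([-0.60532685, -0.19378539, -0.64900268]), 'ft_torque': array([ 0.02169567, -0.01241208,  0.02002491]), 'opening': 0.9986214856530254}
```

View pics/top0b.png

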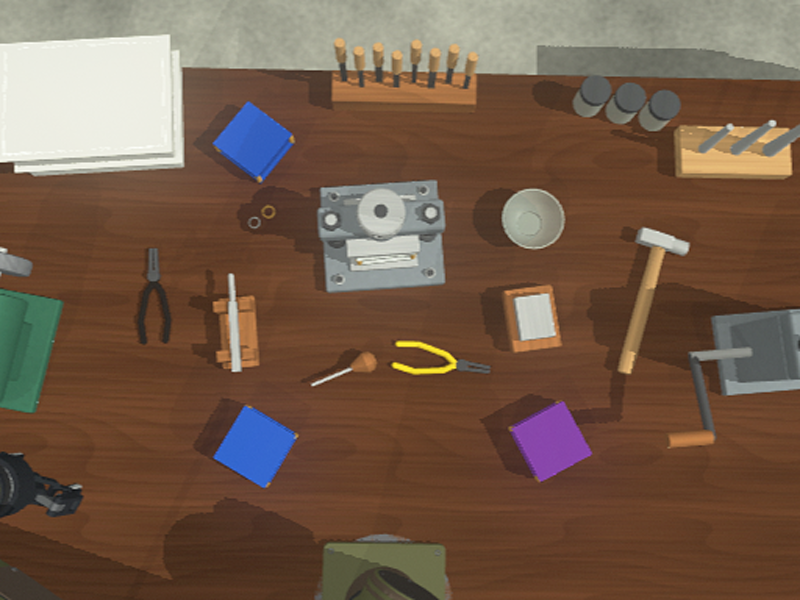

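View pics/side0b.png

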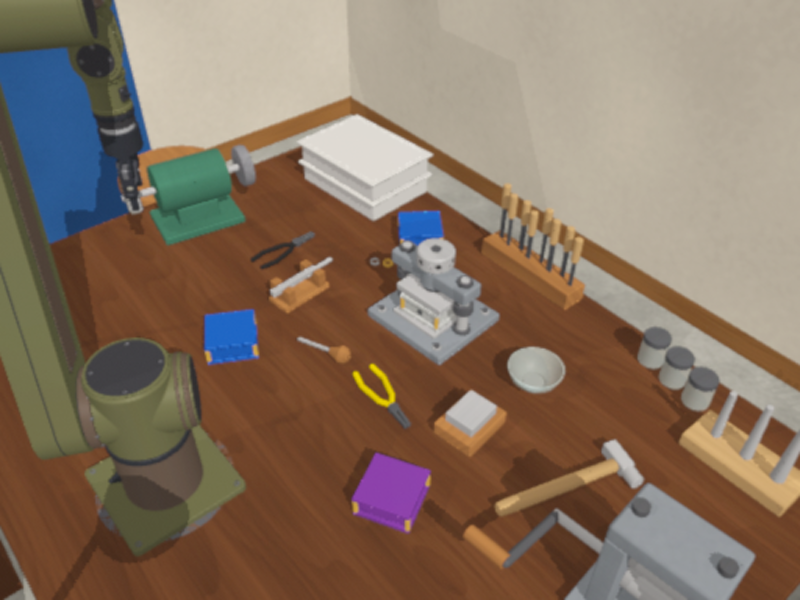

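The top view shows the press head at about (381,212) in the 800-px picture, and the bar in its rest from (231,275) at the nose to (236,370), so the nose points to +x. Next I'll crop these regions closely.

```bash
cat > h.py <<'E'
import numpy as np,cv2
from scipy.spatial.transform import Rotation as R
from plant import robot,snapshot,camera_params
P={n:camera_params(n) for n in("side","top")}
def fk(n):
    p=P[n];f=192/np.tan(np.radians(p['vfov']/2));return f,p['cx'],p['cy'],np.array(p['extrinsics'])
def proj(n,X):
    f,cx,cy,E=fk(n);c=E[:3,:3]@np.array(X,float)+E[:3,3];return np.array([cx+f*c[0]/c[2],cy+f*c[1]/c[2]])
def ray(n,u):
    f,cx,cy,E=fk(n);d=E[:3,:3].T@np.array([(u[0]-cx)/f,(u[1]-cy)/f,1]);return -E[:3,:3].T@E[:3,3],d
def plane(n,u,z):
    o,d=ray(n,u);return o+d*(z-o[2])/d[2]
def tri(ut,us):
    o1,d1=ray('top',ut);o2,d2=ray('side',us)
    s=np.linalg.lstsq(np.c_[d1,-d2],o2-o1,rcond=None)[0];a,b=o1+s[0]*d1,o2+s[1]*d2
    return (a+b)/2,np.linalg.norm(a-b)
def crop(img,x0,y0,w,h,W,H):
    return cv2.resize(img[y0:y0+h,x0:x0+w],(W,H),interpolation=cv2.INTER_CUBIC)
E
python3 - <<'E'
from h import *
t=cv2.imread('pics/top0.png');s=cv2.imread('pics/side0.png')
a=crop(t,200,110,80,60,400,300);b=crop(s,240,145,80,60,400,300);c=crop(t,120,170,80,60,400,300) if 0 else crop(t,115,175,80,64,400,300);d=crop(s,160,155,80,60,400,300)
c=crop(t,110,180,80,60,400,300)
cv2.imwrite('pics/c.png',np.vstack([np.hstack([a,b]),np.hstack([c,d])]))
E
```

```text
(no output)
```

View pics/c.png

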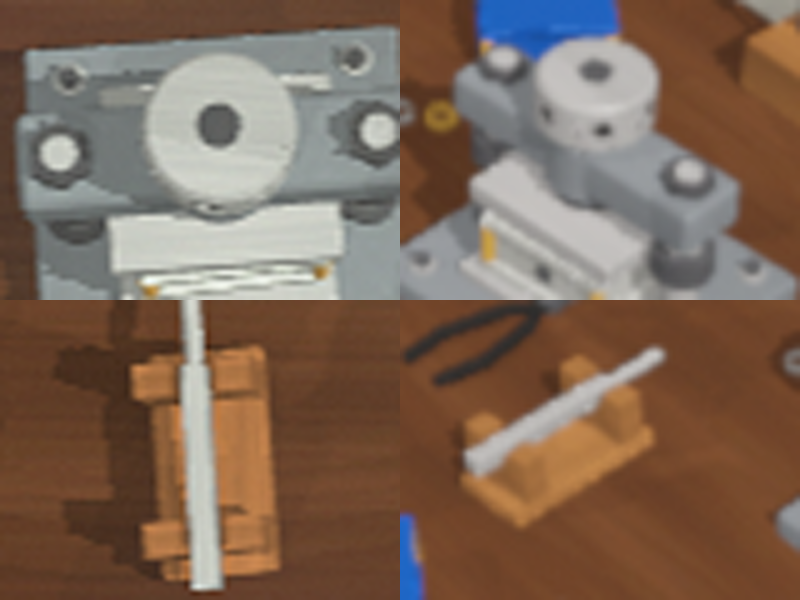

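The crops are scaled 5x. The head hub is at about (243.6,135.2) in top and (279.2,159.2) in side. Holes in side are near (280.6,171), (268.6,167.6) and (290.4,167). The bar lies along x in the notches, with the shoulder near (149,192.4) and the end near (151.2,238) in top.

Run:
```python
from h import *
c,e=tri((243.6,135.2),(279.2,159.2));print('headtop',c,e)
zc=c[2]-17
for u in [(280.6,171),(268.6,167.6),(290.4,167)]:
    p=plane('side',u,zc);v=p-c;print('hole',p.round(1),np.hypot(*v[:2]).round(1),np.degrees(np.arctan2(v[1],v[0])).round(1))
t=cv2.imread('pics/top0.png');hsv=cv2.cvtColor(t,cv2.COLOR_BGR2HSV)
m=((hsv[...,1]<60)&(hsv[...,2]>120)).astype(np.uint8);m2=np.zeros_like(m);m2[165:250,138:165]=m[165:250,138:165]
n,l,st,ce=cv2.connectedComponentsWithStats(m2);i=1+st[1:,4].argmax();print(st[i])
ys,xs=np.where(l==i)
for y in range(ys.min(),ys.max()+1,6):print(y,xs[ys==y].min(),xs[ys==y].max(),end='; ')
def edge(y):r=xs[ys==y];return (r.min()+r.max()+1)/2-.5
sel=ys>196
k=np.polyfit(ys[sel],xs[sel],1)
for y,z in((ys.min(),45),(192.4,52),(ys.max(),52),(ys.max(),45)):print('bar',y,plane('top',(np.polyval(k,y),y),z).round(1))
a=plane('top',(np.polyval(k,200),200),50);b=plane('top',(np.polyval(k,236),236),50);print('yaw',np.degrees(np.arctan2(*(a-b)[1::-1])))
# side check: bar tail and tip in side
print('side tail/tip tri',tri((np.polyval(k,ys.max()),ys.max()),(160+75/5,155+160/5)),tri((np.polyval(k,ys.min()),ys.min()),(160+258/5,155+54/5)))
o=robot.observe();q=o['tcp_rot'];print(R.from_quat(q[[1,2,3,0]]).as_matrix().round(3))
# red nuts: column nut tops at z~157 for press yaw
A=plane('top',(200+60/5,110+152/5),157);B=plane('top',(200+378/5,110+132/5),157);print('nuts',A,B)
```

```text
headtop [631.17227131  11.35071077 189.86869076] 1.8265219084069524
hole [611.3 -19.5 172.9] 36.7 -122.8
hole [593.8  16.3 172.9] 37.7 172.4
hole [647.7 -24.2 172.9] 39.3 -65.0
[146 175   9  63 343]
175 146 148; 181 146 149; 187 146 150; 193 146 150; 199 146 151; 205 147 151; 211 147 152; 217 147 152; 223 148 153; 229 148 153; 235 148 154; bar 175 [552.6 271.4  45. ]
bar 192.4 [504.5 264.8  52. ]
bar 237 [386.4 252.1  52. ]
bar 237 [386.6 253.5  45. ]
yaw 6.145494992880182
side tail/tip tri (array([387.73249401, 251.91614638,  49.15724432]), np.float64(2.927421941203828)) (array([553.02064973, 271.70983593,  43.23319084]), np.float64(0.3024881418993158))
[[ 0.899 -0.001  0.437]
 [-0.437 -0.002  0.899]
 [ 0.    -1.    -0.002]]
nuts [624.03600892  90.66119775 157.        ] [637.33279869 -67.43289366 157.        ]
```

>>> apply_moves(plan=[[[0.588, 0.16, -0.186], [0, -0.045, 0]], [[0.588, 0.16, -0.186], [0, -0.045, 0]], [[0.588, 0.16, -0.186], [0, -0.045, 0]], [[0.588, 0.16, -0.186], [0, -0.045, 0]], [[0.588, 0.16, -0.186], [0, -0.045, 0]], [[0.588, 0.16, -0.186], [0, -0.045, 0]]], gripper=1, newtons=100)

```text
time: 0.6
tool_pos: [341.8, 363.2, 173.7]
tcp_rot: [-0.703, 0.706, -0.063, 0.061]
ft_force: [0.9, -0.4, 1.0]
opening: 0.998
```

```bash
cat >> h.py <<'E'
def state():
    o=robot.observe();q=np.array(o['tcp_rot']);return o,np.array(o['tool_pos']),R.from_quat(q[[1,2,3,0]])
def Rt(zyaw):
    z=np.array([np.cos(zyaw),np.sin(zyaw),0]);y=np.array([0,0,-1.]);return R.from_matrix(np.c_[np.cross(y,z),y,z])
def go(pos,zyaw_deg):
    o,p,r=state();s=r.inv().apply(np.array(pos,float)-p)/250
    t=(r.inv()*Rt(np.radians(zyaw_deg))).as_rotvec()/(2*np.pi)
    return s.round(4).tolist(),t.round(4).tolist()
def rep():
    o,p,r=state();z=r.as_matrix()[:,2];print('t',round(o['time'],2),'pos',p.round(2),'zyaw',np.degrees(np.arctan2(z[1],z[0])).round(2),'y',r.as_matrix()[:,1].round(3),'j',o['joints'].round(3),'F',o['ft_force'].round(2),'T',o['ft_torque'].round(2),'op',round(o['opening'],3))
E
python3 -c "
from h import *
rep();print(go((453,260.3,110),96.4),go((453,260.3,110),-83.6))"
```

```text
t 0.6 pos [341.8  363.22 173.72] zyaw 80.0 y [-0.003 -0.003 -1.   ] j [ 0.816  0.241 -0.276  1.058 -0.     0.991] F [ 0.89 -0.43  0.96] T [ 0.02 -0.   -0.06] op 0.998
([0.5101, 0.255, -0.3272], [0.0005, -0.0456, -0.0004]) ([0.5101, 0.255, -0.3272], [0.0006, 0.4544, 0.0008])
```

>>> apply_moves(plan=[[[0.51, 0.255, -0.327], [0, -0.0456, 0]], [[0.51, 0.255, -0.327], [0, -0.0456, 0]], [[0.51, 0.255, -0.327], [0, -0.0456, 0]], [[0.51, 0.255, -0.327], [0, -0.0456, 0]], [[0.51, 0.255, -0.327], [0, -0.0456, 0]], [[0.51, 0.255, -0.327], [0, -0.0456, 0]], [[0.51, 0.255, -0.327], [0, -0.0456, 0]]])

```text
time: 1.18
tool_pos: [452.3, 261.3, 110.0]
tcp_rot: [-0.705, 0.707, 0.038, -0.041]
ft_force: [0.5, 0.3, 0.2]
opening: 1.003
```

```bash
python3 -c "
from h import *
rep();print(go((453,260.3,43),96.4))
t=cv2.cvtColor(snapshot('top'),3+1);s=cv2.cvtColor(snapshot('side'),4)
cv2.imwrite('pics/d.png',np.hstack([crop(t,110,170,80,80,400,400),crop(s,150,140,80,80,400,400)]))"
```

```text
t 1.18 pos [452.26 261.34 110.04] zyaw 96.43 y [-0.004 -0.003 -1.   ] j [ 0.524  0.327 -0.331  0.917 -0.     0.412] F [0.45 0.3  0.16] T [ 0.04  0.01 -0.03] op 1.003
([0.0036, 0.2681, -0.0039], [0.0004, 0.0001, -0.0007])
```

View pics/d.png

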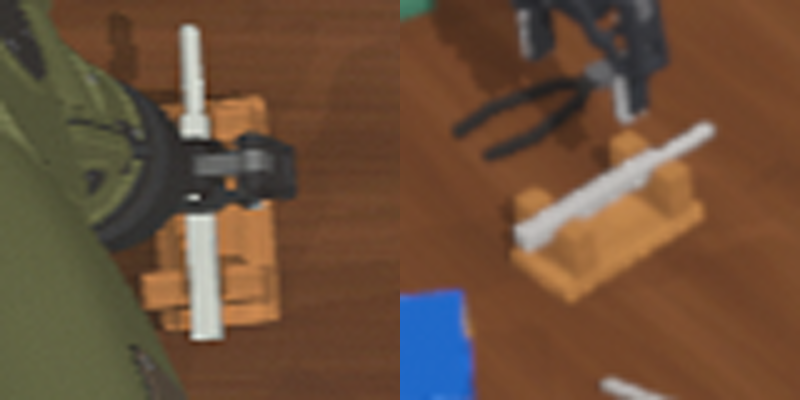

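The gripper straddles the bar between the two uprights (top crop, fingers at about (240,170)). I'll descend now.

>>> apply_moves(plan=[[[0.0035, 0.1, -0.004], [0, 0, 0]], [[0.0035, 0.2, -0.004], [0, 0, 0]], [[0.0035, 0.268, -0.004], [0, 0, 0]], [[0.0035, 0.268, -0.004], [0, 0, 0]], [[0.0035, 0.268, -0.004], [0, 0, 0]]])

```text
time: 1.7
tool_pos: [451.7, 262.0, 43.9]
tcp_rot: [-0.705, 0.707, 0.04, -0.043]
ft_force: [1.1, 0.4, 0.5]
opening: 1.001
```

>>> apply_moves(plan=[[[0, 0, 0], [0, 0, 0]], [[0, 0, 0], [0, 0, 0]], [[0, 0, 0], [0, 0, 0]], [[0, 0, 0], [0, 0, 0]], [[0, 0, 0], [0, 0, 0]], [[0, 0, 0], [0, 0, 0]], [[0, 0, 0], [0, 0, 0]], [[0, 0, 0], [0, 0, 0]], [[0, 0, 0], [0, 0, 0]], [[0, 0, 0], [0, 0, 0]]], gripper=0, newtons=100)

```text
time: 2.53
tool_pos: [451.7, 261.9, 43.8]
tcp_rot: [-0.705, 0.707, 0.04, -0.043]
ft_force: [0.1, 0.2, 0.1]
opening: 0.001
```

```bash
python3 -c "
from h import *
rep();
o,p,r=state();print(go(p+[0,0,80],96.4))"
```

```text
t 2.53 pos [451.68 261.92  43.82] zyaw 96.67 y [-0.004 -0.003 -1.   ] j [ 0.526  0.393 -0.429  0.754 -0.     0.409] F [0.07 0.19 0.11] T [-0.    0.   -0.02] op 0.001
([-0.0013, -0.32, -0.0007], [0.0004, 0.0007, -0.0006])
```

```bash
python3 -c "
from h import *
t=cv2.cvtColor(snapshot('top'),4);s=cv2.cvtColor(snapshot('side'),4)
cv2.imwrite('pics/e.png',np.hstack([crop(t,110,170,80,80,400,400),crop(s,150,140,80,80,400,400)]))"
```

```text
(no output)
```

View pics/e.png

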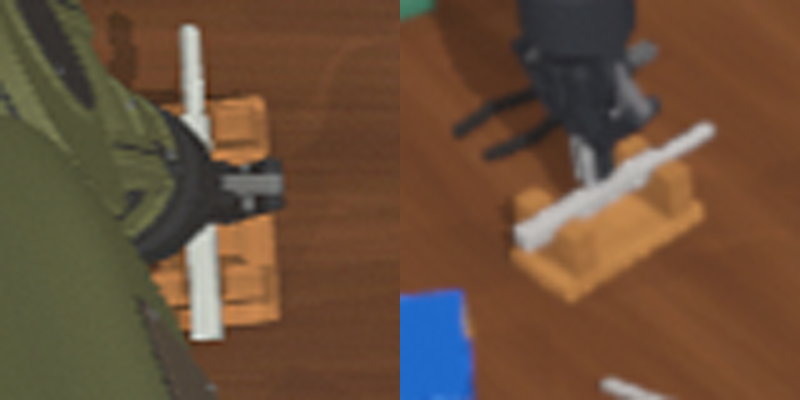

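```bash
python3 -c "
from h import *
p=np.array([451.7,261.9,43.8])
for d in ((0,0,0),(0,0,-17),(0,0,54),(0,-42,0),(0,42,0),(0,-12,0)):
  q=p+d;print(d,(proj('top',q)-[110,170])*5,(proj('side',q)-[150,140])*5+[400,0])
rep()
i=cv2.imread('pics/e.png');cv2.imwrite('pics/e2.png',cv2.resize(i[80:280,450:720],(800,593),interpolation=cv2.INTER_CUBIC))"
```

```text
(0, 0, 0) [195.41993716 212.28627778] [595.40295534 194.32605726]
(0, 0, -17) [201.91113518 215.16219767] [597.5984874  213.26020596]
(0, 0, 54) [173.61777423 202.62684762] [588.22209256 132.39868842]
(0, -42, 0) [274.32999022 213.66223059] [630.47277314 225.45057961]
(0, 42, 0) [116.45801276 210.9094205 ] [561.3398366  164.09498202]
(0, -12, 0) [217.97095737 212.67949941] [605.31824762 203.12589585]
t 2.63 pos [451.68 261.94  43.85] zyaw 96.67 y [-0.004 -0.003 -1.   ] j [ 0.526  0.393 -0.429  0.754 -0.     0.409] F [-0.89  0.92 -0.02] T [ 0.05 -0.03 -0.03] op 0.003
```

View pics/e2.png

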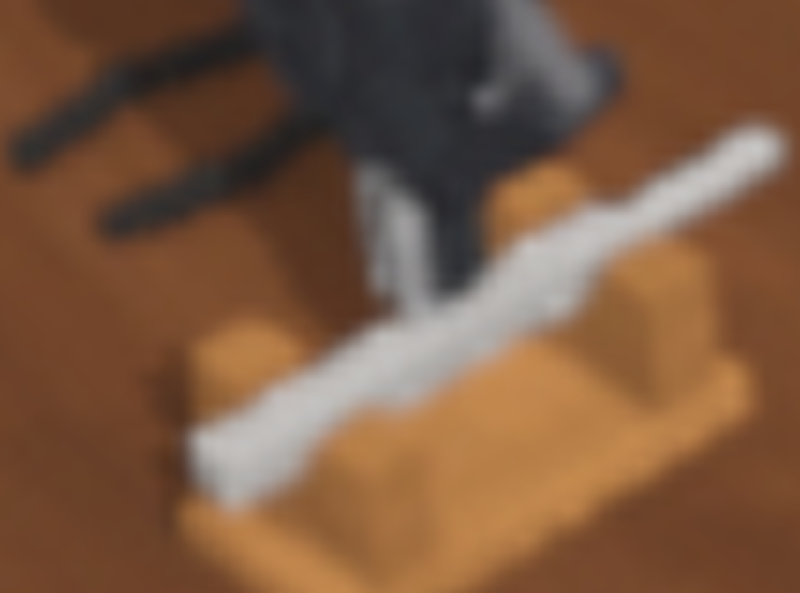

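The gripper shut with the bar untouched and no force. In the side crop the fingertips seem to end at about the bar's top edge, (588,185). I'll raise the shut gripper and measure where its tips really are.

>>> apply_moves(plan=[[[0, -0.12, 0], [0, 0, 0]], [[0, -0.24, 0], [0, 0, 0]], [[0, -0.32, 0], [0, 0, 0]], [[0, -0.32, 0], [0, 0, 0]], [[0, -0.32, 0], [0, 0, 0]]])

```text
time: 3.05
tool_pos: [453.1, 262.8, 125.1]
tcp_rot: [-0.706, 0.706, 0.041, -0.041]
ft_force: [0.6, -0.7, -0.6]
opening: -0.002
```

```bash
python3 -c "
from h import *
t=cv2.cvtColor(snapshot('top'),4);s=cv2.cvtColor(snapshot('side'),4);cv2.imwrite('pics/f_t.png',t);cv2.imwrite('pics/f_s.png',s)
rep();o,p,r=state()
a=crop(t,120,180,60,60,400,400);b=crop(s,165,110,60,80,450,600)
for d in (17,0,-2):
  q=p+r.apply([0,d,0]);print(d,proj('top',q),proj('side',q), (proj('side',q)-[165,110])*7.5)
  u=(proj('side',q)-[165,110])*7.5;cv2.circle(b,tuple(int(v) for v in u),4,(0,0,255),1)
cv2.imwrite('pics/f.png',b)"
```

```text
t 3.15 pos [451.38 261.81 123.07] zyaw 96.67 y [-0.005 -0.003 -1.   ] j [ 0.526  0.316 -0.31   0.951 -0.     0.409] F [-1.05  0.01 -0.16] T [-0.02 -0.02  0.08] op 0.002
17 [144.07190182 210.3748002 ] [187.34120097 164.60355901] [167.55900724 409.52669258]
0 [142.57948444 209.69128055] [186.88330791 160.54192513] [164.12480929 379.06443846]
-2 [142.40115105 209.60960475] [186.82900838 160.0602738 ] [163.71756284 375.45205353]
```

View pics/f.png

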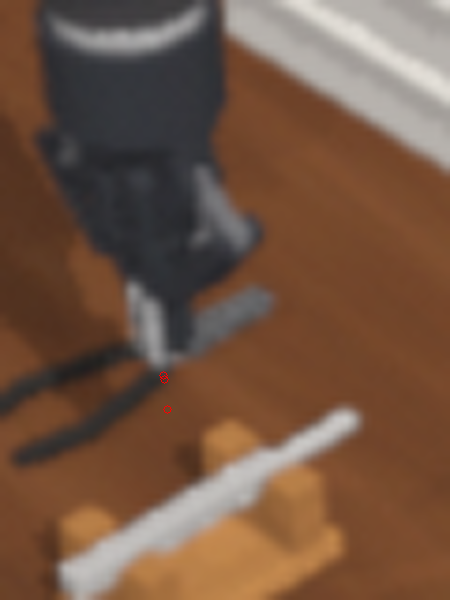

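The tips appear at about (165,360) in the crop, where the reported pose predicts (167,409). That puts the fingertips about 27 mm higher than reported, or further along the camera ray. I'll triangulate a gripper feature from both views to tell which.

```bash
python3 -c "
from h import *
print(tri((110+281/5,170+185/5),(150+255/5,140+104/5)))
# hover d: knuckle/finger right extremity
print(tri((110+295/5,170+172/5),(150+265/5,140+60/5)))
s=cv2.imread('pics/side0.png')
t=cv2.imread('pics/f_t.png');b=cv2.imread('pics/f_s.png')
cv2.imwrite('pics/g.png',np.hstack([crop(t,115,165,75,75,400,400),crop(s,60,90,50,50,400,400)]))
q=np.array([229.4,471.5,214.65]);
for z in(-17,-4,0,54): print(z,(proj('side',q+[0,0,z])-[60,90])*8+[400,0])
"
```

```text
(array([459.16015773, 194.79841991, 158.18075355]), np.float64(8.25701288274578))
(array([461.0964112 , 181.27095749, 199.98282091]), np.float64(7.96496419923343))
-17 [645.11305416 385.87600317]
-4 [637.77952096 359.19765045]
0 [635.50633483 350.92812204]
54 [604.02408805 236.40017746]
```

View pics/g.png

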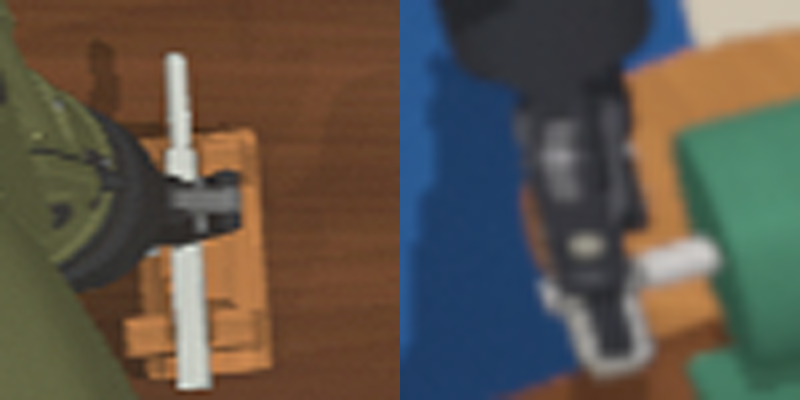

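The bias is constant: at the start pose the near fingertip also appeared about 27 mm too high. So the fingers end about 10 mm behind the reported TCP, and I need to go about 27 mm lower. I'll open, descend in stages and check the force.

>>> apply_moves(plan=[[[0, 0, 0], [0, 0, 0]], [[0, 0, 0], [0, 0, 0]], [[0, 0, 0], [0, 0, 0]], [[0, 0, 0], [0, 0, 0]], [[0, 0, 0], [0, 0, 0]], [[0, 0, 0], [0, 0, 0]], [[0.003, 0.1, 0.008], [0, 0, 0]], [[0.003, 0.2, 0.008], [0, 0, 0]], [[0.003, 0.3, 0.008], [0, 0, 0]], [[0.003, 0.34, 0.008], [0, 0, 0]], [[0.003, 0.36, 0.008], [0, 0, 0]], [[0.003, 0.37, 0.008], [0, 0, 0]], [[0.003, 0.37, 0.008], [0, 0, 0]]], gripper=1)

```text
time: 4.23
tool_pos: [451.9, 263.8, 30.9]
tcp_rot: [-0.705, 0.707, 0.04, -0.043]
ft_force: [-0.8, 0.6, 0.0]
opening: 1.0
```

```bash
python3 -c "
from h import *
rep()"
```

```text
t 4.23 pos [451.88 263.82  30.93] zyaw 96.67 y [-0.004 -0.003 -1.   ] j [ 0.529  0.41  -0.442  0.725 -0.     0.412] F [-0.81  0.59  0.03] T [-0.06  0.01 -0.02] op 1.0
```

>>> apply_moves(plan=[[[0.004, 0.02, -0.016], [0, 0, 0]], [[0.004, 0.045, -0.016], [0, 0, 0]], [[0.004, 0.056, -0.016], [0, 0, 0]], [[0.004, 0.056, -0.016], [0, 0, 0]]])

```text
time: 4.57
tool_pos: [453.0, 259.6, 16.6]
tcp_rot: [-0.705, 0.707, 0.039, -0.043]
ft_force: [-0.2, 0.1, -0.1]
opening: 1.002
```

>>> apply_moves(plan=[[[0, 0, 0], [0, 0, 0]], [[0, 0, 0], [0, 0, 0]], [[0, 0, 0], [0, 0, 0]], [[0, 0, 0], [0, 0, 0]], [[0, 0, 0], [0, 0, 0]], [[0, 0, 0], [0, 0, 0]], [[0, 0, 0], [0, 0, 0]], [[0, 0, 0], [0, 0, 0]], [[0, 0, 0], [0, 0, 0]]], gripper=0, newtons=60)

```text
time: 5.32
tool_pos: [453.0, 260.9, 17.0]
tcp_rot: [-0.706, 0.706, 0.039, -0.043]
ft_force: [-2.1, 4.9, 3.8]
opening: 0.143
```

```bash
python3 -c "
from h import *
rep()
t=cv2.cvtColor(snapshot('top'),4);s=cv2.cvtColor(snapshot('side'),4);cv2.imwrite('pics/h_t.png',t);cv2.imwrite('pics/h_s.png',s)
"
```

```text
t 5.32 pos [452.98 260.91  16.98] zyaw 96.69 y [-0.005 -0.001 -1.   ] j [ 0.521  0.425 -0.461  0.689  0.002  0.405] F [-2.1   4.89  3.78] T [ 1.01  0.53 -0.05] op 0.143
```

The bar is gripped (opening 0.143, so it isn't shut on nothing). I'll lift it.

>>> apply_moves(plan=[[[0, -0.02, 0], [0, 0, 0]], [[0, -0.06, 0], [0, 0, 0]], [[0, -0.16, 0], [0, 0, 0]], [[0, -0.3, 0], [0, 0, 0]], [[0, -0.45, 0], [0, 0, 0]], [[0, -0.6, 0], [0, 0, 0]], [[0, -0.7, 0], [0, 0, 0]], [[0, -0.752, 0], [0, 0, 0]], [[0, -0.752, 0], [0, 0, 0]]], newtons=100)

```text
time: 6.17
tool_pos: [455.9, 261.0, 209.0]
tcp_rot: [0.706, -0.706, -0.042, 0.041]
ft_force: [0.3, 0.1, -2.2]
opening: 0.138
```

```bash
python3 -c "
from h import *
rep()
a=np.radians(-125);print(np.array([631,11.5])+160*np.array([np.cos(a),np.sin(a)]));print(go((500,70,205),120),go((539.2,-119.6,205),145))
"
```

```text
t 6.17 pos [455.92 261.01 208.99] zyaw 96.66 y [ 0.001  0.001 -1.   ] j [ 0.52   0.262 -0.152  1.155 -0.     0.404] F [ 0.3   0.13 -2.22] T [ 0.   -0.01 -0.03] op 0.138
[ 539.22777018 -119.56432709]
([0.0865, 0.0158, -0.7793], [-0.0, -0.0648, 0.0002]) ([0.1543, 0.0156, -1.5508], [0.0, -0.1343, 0.0002])
```

>>> apply_moves(plan=[[[0.015, 0.003, -0.13], [0, -0.011, 0]], [[0.03, 0.005, -0.26], [0, -0.022, 0]], [[0.043, 0.008, -0.39], [0, -0.033, 0]], [[0.058, 0.01, -0.52], [0, -0.044, 0]], [[0.072, 0.013, -0.65], [0, -0.055, 0]], [[0.0865, 0.016, -0.779], [0, -0.065, 0]], [[0.0865, 0.016, -0.779], [0, -0.065, 0]]])

```text
time: 6.75
tool_pos: [499.4, 64.1, 203.2]
tcp_rot: [-0.682, 0.685, 0.181, -0.183]
ft_force: [0.3, -0.4, -2.7]
opening: 0.135
```

```bash
python3 -c "
from h import *
rep()
print(go((539.2,-119.6,205),145))
"
```

```text
t 6.75 pos [499.41  64.06 203.21] zyaw 119.79 y [-0.001 -0.005 -1.   ] j [ 0.131  0.231 -0.211  1.132 -0.005 -0.389] F [ 0.3  -0.43 -2.65] T [0.05 0.01 0.02] op 0.135
([-0.2269, -0.0037, -0.7166], [0.0004, -0.07, -0.0007])
```

>>> apply_moves(plan=[[[-0.038, 0, -0.12], [0, -0.012, 0]], [[-0.076, -0.002, -0.24], [0, -0.024, 0]], [[-0.113, -0.002, -0.36], [0, -0.035, 0]], [[-0.15, -0.003, -0.48], [0, -0.047, 0]], [[-0.19, -0.004, -0.6], [0, -0.059, 0]], [[-0.227, -0.004, -0.717], [0, -0.07, 0]], [[-0.227, -0.004, -0.717], [0, -0.07, 0]], [[-0.227, -0.004, -0.717], [0, -0.07, 0]]])

```text
time: 7.42
tool_pos: [538.0, -121.1, 203.4]
tcp_rot: [-0.627, 0.629, 0.323, -0.328]
ft_force: [-1.0, 0.2, -2.5]
opening: 0.135
```

```bash
python3 -c "
from h import *
rep()
print(go((539.2,-119.6,145),145))
"
```

```text
t 7.42 pos [ 538.04 -121.07  203.35] zyaw 144.77 y [-0.005 -0.005 -1.   ] j [-0.218  0.314 -0.094  1.167 -0.006 -1.174] F [-0.97  0.2  -2.52] T [ 0.05  0.05 -0.04] op 0.135
([0.0091, 0.2334, -0.0007], [-0.0002, -0.0006, -0.0011])
```

>>> apply_moves(plan=[[[0.002, 0.08, 0], [0, 0, -0.001]], [[0.005, 0.16, 0], [0, 0, -0.001]], [[0.009, 0.22, 0], [0, 0, -0.001]], [[0.009, 0.234, 0], [0, 0, -0.001]], [[0.009, 0.234, 0], [0, 0, -0.001]], [[0.009, 0.234, 0], [0, 0, -0.001]]])

```text
time: 7.92
tool_pos: [538.8, -118.8, 145.0]
tcp_rot: [0.628, -0.627, -0.325, 0.326]
ft_force: [-0.2, -0.1, -2.3]
opening: 0.136
```

```bash
python3 -c "
from h import *
rep();o,p,r=state()
t=cv2.cvtColor(snapshot('top'),4);s=cv2.cvtColor(snapshot('side'),4);cv2.imwrite('pics/i_t.png',t);cv2.imwrite('pics/i_s.png',s)
cv2.imwrite('pics/i.png',np.hstack([crop(t,220,110,80,100,400,500),crop(s,220,140,80,100,400,500)]))
g=p+[0,0,28];b=np.radians(54.8);d=np.array([np.cos(b),np.sin(b),0])
for k in(102.5,52.5,0,-67.5):
  q=g+k*d;print(k,q.round(1),(proj('top',q)-[220,110])*5,(proj('side',q)-[220,140])*5+[400,0])
"
```

```text
t 7.92 pos [ 538.76 -118.78  145.02] zyaw 144.81 y [-0.002  0.    -1.   ] j [-0.217  0.345 -0.204  1.024 -0.    -1.173] F [-0.24 -0.11 -2.28] T [0.01 0.05 0.05] op 0.136
102.5 [597.8 -35.  173. ] [212.82207948 201.21666673] [703.62545855 176.2803171 ]
52.5 [569.  -75.9 173. ] [295.66022588 260.57252794] [713.66886898 230.37150071]
0 [ 538.8 -118.8  173. ] [383.1995466  323.29691274] [724.79673832 290.30329662]
-67.5 [ 499.8 -173.9  173. ] [496.60094082 404.55220042] [740.06376979 372.52753791]
```

View pics/i.png

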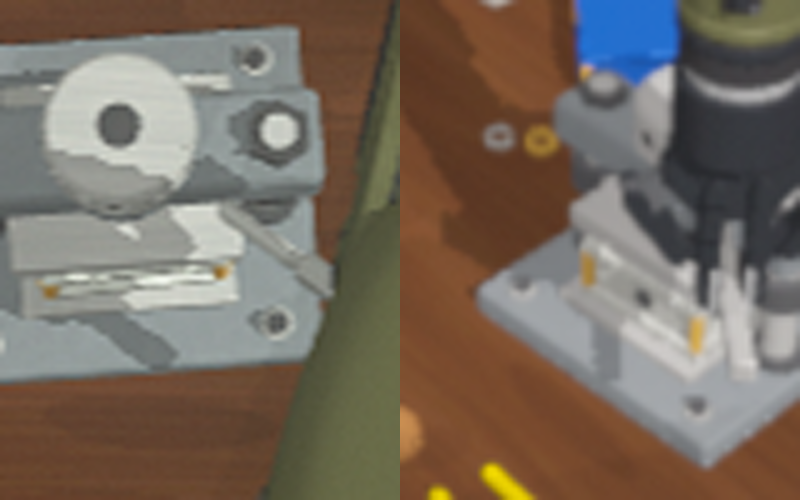

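The bar is pointing at the near-right hole. In the top crop the tip is at about (222,207), which agrees laterally with the prediction. In the side crop the tail is at (738,370) against a predicted (740,372). Next I'll refine hole angle and height numerically.

Run:
```python
from h import *
T=cv2.imread('pics/top0.png',0).astype(float);S=cv2.imread('pics/side0.png',0).astype(float)
def dark(I,u,r=2.5):
    x0,y0=int(round(u[0])),int(round(u[1]));Y,X=np.mgrid[y0-4:y0+5,x0-4:x0+5];p=I[y0-4:y0+5,x0-4:x0+5]
    for _ in range(6):
        m=(X-u[0])**2+(Y-u[1])**2<=r*r+2;b=np.percentile(p[m],75);w=np.clip(b-p,0,None)*m;u=((w*X).sum()/w.sum(),(w*Y).sum()/w.sum())
    return u
ht=dark(T,(243.6,135.2),4);hs=dark(S,(279.2,159.2),3.5);c,e=tri(ht,hs);print('hub',ht,hs,c.round(1),e)
def cyl(n,u,c,r=38):
    o,d=ray(n,u);a=d[:2]@d[:2];f=o[:2]-c[:2];b=2*f@d[:2];k=f@f-r*r;t=(-b-np.sqrt(b*b-4*a*k))/(2*a);return o+t*d
for n,I,u in(('side',S,(280.6,171)),('side',S,(268.6,167.6)),('side',S,(290.4,167)),('top',T,(243.6,151))):
    v=dark(I,u);p=cyl(n,v,c);print(n,np.round(v,2),p.round(1),np.degrees(np.arctan2(*(p-c)[1::-1])).round(1))
print(S[163:178,262:296:1][:, :].astype(int)[:, 4:26])
# bar in top now
t=cv2.imread('pics/i_t.png');h=cv2.cvtColor(t,cv2.COLOR_BGR2HSV).astype(int)
print(T.shape);g=cv2.cvtColor(t,cv2.COLOR_BGR2GRAY);print(g[148:170,260:288])
```

```text
hub (np.float64(242.16941176470587), np.float64(133.21882352941176)) (np.float64(278.7122969837587), np.float64(158.76102088167053)) [635.4  15.8 187.3] 1.3262982546805377
side [280.12 170.65] [613.4 -15.2 170.5] -125.4
side [267.91 167.43] [598.4  24.7 166. ] 166.6
side [293.11 169.14] [nan nan nan] nan
top [243.31 152.3 ] [597.5  12.4 147. ] -174.8
[[123 138 160 178 188 193 194 194 194 193 193 192 190 187 185 184 183 183
  184 184 185 186]
 [123 132 144 163 182 190 193 194 194 194 193 193 192 188 187 186 185 184
  184 184 188 190]
 [122 132 136 144 164 181 191 194 195 195 194 194 193 192 192 190 189 191
  190 190 191 187]
 [120 128 114 120 146 163 176 187 193 196 197 198 201 202 204 207 205 202
  198 190 183 177]
 [122 127 107  93 129 153 164 171 178 184 190 194 197 199 200 201 199 192
  186 180 175 174]
 [120 129 125  99 129 152 160 166 169 174 179 181 182 184 182 183 183 180
  177 175 175 175]
 [117 128 134 123 133 151 160 164 166 175 178 175 169 160 149 153 172 177
  177 176 177 167]
 [111 123 135 141 148 157 161 165 170 173 176 170 154 122  93 102 148 171
  176 175 175 163]
 [1
[... 2595 characters left out ...]
55 155 158
  148 139 145 143 144 144 147 133  91  56]
 [234 238 213 138 153 195 196 163 148 154 153 154 153 155 155 157 155 154
  144 119 122 143 146 142 145 136  95  62]
 [164 169 175 195 208 208 200 171 150 155 154 154 154 153 156 156 156 156
  157 139 110 115 135 145 144 132  93  62]
 [205 206 206 205 205 207 201 174 151 155 153 153 153 154 153 154 156 158
  158 154 138 117 107 129 144 133  96  70]
 [203 203 205 205 202 203 201 173 150 155 153 153 153 152 153 153 157 159
  156 152 147 143 130 111 121 144 122  74]
 [203 205 204 204 204 207 215 193 153 156 156 154 153 155 154 155 153 154
  154 147 146 148 152 136 106 108  95  77]]<stdin>:10: RuntimeWarning: invalid value encountered in sqrt
```

Run:
```python
from h import *
T=cv2.imread('pics/top0.png',0);S=cv2.imread('pics/side0.png',0)
def blob(I,x,y,r,th):
    p=I[y-r:y+r+1,x-r:x+r+1].astype(float);w=np.clip(th-p,0,None)
    m=(p<th).astype(np.uint8);n,l,st,ce=cv2.connectedComponentsWithStats(m);i=l[r,r];w=w*(l==i)
    Y,X=np.mgrid[y-r:y+r+1,x-r:x+r+1];return ((w*X).sum()/w.sum(),(w*Y).sum()/w.sum(),st[i])
a=blob(T,243,135,8,150);b=blob(S,279,159,7,150);print(a,b)
c,e=tri(a[:2],b[:2]);print(c.round(1),round(e,1))
h=(280.2,170.65)
o,d=ray('side',h)
for C in (c,np.array([631,11.5,0])):
    f=o[:2]-C[:2];A=d[:2]@d[:2];B=2*f@d[:2];K=f@f-37.5**2;t=(-B-np.sqrt(B*B-4*A*K))/2/A;p=o+t*d;print('hole',p.round(1),np.degrees(np.arctan2(*(p-C)[1::-1])))
# disc outline top view: bright component
m=cv2.inRange(T,175,255);n,l,st,ce=cv2.connectedComponentsWithStats(m);i=l[130,236];print(st[i])
print(plane('top',a[:2],188).round(1),plane('top',a[:2],190).round(1),plane('side',b[:2],188).round(1),plane('side',b[:2],190).round(1))
```

```text
(np.float64(243.20656678355115), np.float64(134.5269365635958), array([ 4,  4,  9,  9, 62], dtype=int32)) (np.float64(278.6728167281673), np.float64(158.74415744157443), array([ 4,  5,  6,  5, 23], dtype=int32))
[631.7  12.9 190.7] 0.3
hole [610.8 -18.2 173.7] -123.91964977977082
hole [609.7 -19.4 175. ] -124.62893617761286
[230 121  36  29 629]
[632.5  12.9 188. ] [632.   12.8 190. ] [634.   15.5 188. ] [632.2  13.6 190. ]
```

```bash
cat >> h.py <<'E'
C=np.array([631.7,12.9])
def pt(rad,al,z):
    a=np.radians(al);return (*(C+rad*np.array([np.cos(a),np.sin(a)])),z)
def at(rad,al,z): return go(pt(rad,al,z),al-90 if al>0 else al+270)
E
python3 -c "
from h import *
rep();print(at(148,-124.3,145.6))"
```

```text
t 8.02 pos [ 539.78 -119.28  145.97] zyaw 144.79 y [ 0. -0. -1.] j [-0.217  0.344 -0.202  1.023 -0.    -1.174] F [ 0.16 -0.11 -2.94] T [-0.04  0.04 -0.01] op 0.139
([0.052, 0.0015, -0.005], [0.0001, -0.0025, -0.0])
```

>>> apply_moves(plan=[[[0.026, 0.001, -0.005], [0, -0.0025, 0]], [[0.052, 0.001, -0.005], [0, -0.0025, 0]], [[0.052, 0.001, -0.005], [0, -0.0025, 0]], [[0.052, 0.001, -0.005], [0, -0.0025, 0]]])

```text
time: 8.35
tool_pos: [549.0, -109.0, 146.1]
tcp_rot: [-0.625, 0.625, 0.331, -0.33]
ft_force: [-0.7, -0.3, -2.4]
opening: 0.137
```

```bash
python3 -c "
from h import *
L=[]
for i in range(5):
  o,p,r=state();L.append(np.r_[p,o['joints']*180/np.pi]);im=snapshot('top')
print(np.round(L,2));rep();print(at(134,-124.3,145.6),pt(148,-124.3,0))
cv2.imwrite('pics/j_t.png',cv2.cvtColor(im,4))
print(cv2.cvtColor(im,cv2.COLOR_RGB2GRAY)[142:160,252:276])"
```

```text
[[ 5.4901e+02 -1.0898e+02  1.4612e+02 -1.1220e+01  2.0340e+01 -1.0650e+01
   5.8930e+01 -2.0000e-02 -6.6960e+01]
 [ 5.4859e+02 -1.0916e+02  1.4592e+02 -1.1240e+01  2.0340e+01 -1.0690e+01
   5.8930e+01 -2.0000e-02 -6.6960e+01]
 [ 5.4837e+02 -1.0929e+02  1.4582e+02 -1.1260e+01  2.0330e+01 -1.0710e+01
   5.8930e+01 -2.0000e-02 -6.6970e+01]
 [ 5.4826e+02 -1.0941e+02  1.4577e+02 -1.1270e+01  2.0330e+01 -1.0720e+01
   5.8930e+01 -2.0000e-02 -6.6970e+01]
 [ 5.4815e+02 -1.0945e+02  1.4569e+02 -1.1280e+01  2.0330e+01 -1.0730e+01
   5.8930e+01 -2.0000e-02 -6.6970e+01]]
t 8.6 pos [ 548.13 -109.5   145.66] zyaw 145.68 y [ 0. -0. -1.] j [-0.197  0.355 -0.187  1.028 -0.    -1.169] F [ 0.06 -0.08 -2.73] T [ 0.03 -0.01 -0.  ] op 0.132
([0.0568, 0.0002, -0.0002], [0.0, -0.0001, -0.0]) (np.float64(548.2981447572395), np.float64(-109.36254758537305), 0)
[[208 207 207 208 207 186 135 110 117 115 114 113 135 152 147 146 144 144
  147 151 128  86  72  79]
 [147 146 177 205 185 150 126 115 117 115 115 115 115 136 153 147 145 144
  145 146 148 150 127 103]
 [151 148 134 120 119 117 114 117 115 116 116 118 1
[... 865 characters left out ...]
54 182 210 208 208 208 208 208 209 211 201 167 141 143 154 157 149
  137 117 103  98  98  97]
 [157 156 151 180 209 207 207 205 206 205 207 205 205 188 148 137 149 158
  153 146 137 110  95 105]
 [154 153 151 179 205 201 202 201 200 200 200 202 201 203 194 161 136 144
  156 156 147 165 167 151]
 [151 150 148 178 204 202 202 202 201 201 201 202 203 204 206 213 181 128
  139 152 155 148 140 147]
 [153 151 184 212 209 208 206 205 204 203 203 202 200 200 198 208 188 137
  131 135 147 156 154 145]
 [153 151 179 205 205 202 201 202 200 200 199 200 201 200 199 211 189 149
  147 136 133 139 154 156]
 [150 151 151 150 149 149 179 208 206 206 206 206 205 203 203 203 183 155
  157 156 146 132 135 146]]
```

```bash
python3 -c "
from h import *
o,p,r=state();b=np.radians(55.7);d=np.array([np.cos(b),np.sin(b),0])
for z in(27,28,29):
  a=proj('top',p+[0,0,z]+102.5*d);c=proj('top',p+[0,0,z]+60*d)
  print(z,a,c,[a[0]+(v-a[1])*(c-a)[0]/(c-a)[1] for v in(151,152,153,154)])
print('obs 264.5 265.7 267.1 268.85')
q=[plane('top',(x,y),173.6)[:2] for x,y in((264.5,151),(265.7,152),(267.1,153),(268.85,154))]
n=np.array([-d[1],d[0]]);print('perp offset of bar line from C',[(v-C)@n for v in q])
"
```

```text
27 [258.44592148 146.98283135] [272.6522859  156.83088418] [np.float64(264.240910886126), np.float64(265.68346655365434), np.float64(267.1260222211826), np.float64(268.56857788871093)]
28 [258.45387898 146.89033303] [272.67226882 156.74646862] [np.float64(264.382454800467), np.float64(265.82504755995626), np.float64(267.26764031944555), np.float64(268.71023307893483)]
29 [258.46184991 146.79767865] [272.69228554 156.66191027] [np.float64(264.5242444044948), np.float64(265.9668743203287), np.float64(267.4095042361626), np.float64(268.8521341519965)]
obs 264.5 265.7 267.1 268.85
perp offset of bar line from C [np.float64(-0.11725351625736051), np.float64(0.22659709873920572), np.float64(0.28689766570706565), np.float64(-0.14859938417230242)]
```

>>> apply_moves(plan=[[[0.028, 0, 0], [0, 0, 0]], [[0.044, 0, 0], [0, 0, 0]], [[0.056, 0, 0], [0, 0, 0]], [[0.056, 0, 0], [0, 0, 0]], [[0.056, 0, 0], [0, 0, 0]]])

```text
time: 9.02
tool_pos: [556.1, -97.4, 145.3]
tcp_rot: [0.625, -0.625, -0.33, 0.331]
ft_force: [0.6, 0.7, -5.2]
opening: 0.138
```

```bash
python3 -c "
from h import *
rep();print(at(126,-124.3,145.6))"
```

```text
t 9.02 pos [556.1  -97.39 145.27] zyaw 145.72 y [-0.  0. -1.] j [-0.173  0.365 -0.173  1.033  0.    -1.146] F [ 0.61  0.67 -5.19] T [-0.01  0.04 -0.02] op 0.138
([0.0308, -0.0013, -0.0012], [-0.0001, 0.0001, -0.0])
```

The lateral match is within 0.3 mm and the nose has entered the hole. Fz shows slight downward contact, so I'll lower about 0.5 mm and push on.

>>> apply_moves(plan=[[[0.012, 0.002, -0.001], [0, 0, 0]], [[0.024, 0.002, -0.001], [0, 0, 0]], [[0.036, 0.002, -0.001], [0, 0, 0]], [[0.036, 0.002, -0.001], [0, 0, 0]], [[0.036, 0.002, -0.001], [0, 0, 0]]])

```text
time: 9.43
tool_pos: [561.6, -89.7, 144.7]
tcp_rot: [0.625, -0.625, -0.331, 0.33]
ft_force: [1.3, 1.3, -3.7]
opening: 0.138
```

```bash
python3 -c "
from h import *
rep();print(at(117,-124.3,144.8))"
```

```text
t 9.43 pos [561.61 -89.69 144.73] zyaw 145.74 y [-0.     0.001 -1.   ] j [-1.590e-01  3.720e-01 -1.640e-01  1.036e+00  1.000e-03 -1.132e+00] F [ 1.26  1.3  -3.72] T [ 0.04 -0.01  0.  ] op 0.138
([0.029, -0.0003, -0.0004], [-0.0001, 0.0001, 0.0001])
```

>>> apply_moves(plan=[[[0.01, 0, 0], [0, 0, 0]], [[0.02, 0, 0], [0, 0, 0]], [[0.027, 0, 0], [0, 0, 0]], [[0.027, 0, 0], [0, 0, 0]], [[0.027, 0, 0], [0, 0, 0]]])

```text
time: 9.85
tool_pos: [565.6, -83.9, 144.7]
tcp_rot: [0.625, -0.625, -0.331, 0.33]
ft_force: [0.1, 1.1, -4.2]
opening: 0.138
```

```bash
python3 -c "
from h import *
rep();o,p,r=state();print(p[:2]-C,np.hypot(*(p[:2]-C)))
for k,al in enumerate(np.arange(-124.3-4,-124.3-60.1,-4)):
  print(round(al+124.3,1),at(117,al,144.7-(k+1)*4/60))"
```

```text
t 9.85 pos [565.55 -83.89 144.67] zyaw 145.76 y [ 0.     0.001 -1.   ] j [-1.480e-01  3.770e-01 -1.560e-01  1.038e+00  1.000e-03 -1.121e+00] F [ 0.11  1.09 -4.16] T [-0.06  0.08  0.05] op 0.138
[-66.14684737 -96.78642175] 117.2306139719266
-4.0 ([0.0021, 0.0002, 0.0322], [-0.0001, 0.0113, 0.0001])
-8.0 ([0.0055, 0.0004, 0.0647], [-0.0001, 0.0224, 0.0001])
-12.0 ([0.0112, 0.0007, 0.0969], [-0.0001, 0.0335, 0.0001])
-16.0 ([0.0192, 0.001, 0.1286], [-0.0001, 0.0446, 0.0001])
-20.0 ([0.0293, 0.0013, 0.1596], [-0.0001, 0.0557, 0.0001])
-24.0 ([0.0416, 0.0016, 0.1899], [-0.0001, 0.0668, 0.0001])
-28.0 ([0.0559, 0.0019, 0.2192], [-0.0001, 0.0779, 0.0001])
-32.0 ([0.0723, 0.0022, 0.2475], [-0.0001, 0.089, 0.0001])
-36.0 ([0.0906, 0.0025, 0.2746], [-0.0001, 0.1002, 0.0001])
-40.0 ([0.1107, 0.0028, 0.3003], [-0.0001, 0.1113, 0.0001])
-44.0 ([0.1326, 0.0031, 0.3246], [-0.0001, 0.1224, 0.0001])
-48.0 ([0.1561, 0.0034, 0.3472], [-0.0001, 0.1335, 0.0001])
-52.0 ([0.1812, 0.0037, 0.3682], [-0.0001, 0.1446, 0.0001])
-56.0 ([0.2076, 0.004, 0.3874], [-0.0001, 0.1557, 0.0001])
-60.0 ([0.2353, 0.0043, 0.4047], [-0.0001, 0.1668, 0.0001])
```

>>> apply_moves(plan=[[[0.0021, 0.0002, 0.0322], [0, 0.0111, 0]], [[0.0055, 0.0004, 0.0647], [0, 0.0222, 0]], [[0.0112, 0.0007, 0.0969], [0, 0.0333, 0]], [[0.0192, 0.001, 0.1286], [0, 0.0444, 0]], [[0.0293, 0.0013, 0.1596], [0, 0.0556, 0]], [[0.0416, 0.0016, 0.1899], [0, 0.0667, 0]], [[0.0559, 0.0019, 0.2192], [0, 0.0778, 0]], [[0.0559, 0.0019, 0.2192], [0, 0.0778, 0]]])

```text
time: 10.52
tool_pos: [529.1, -43.6, 144.8]
tcp_rot: [-0.685, 0.689, 0.168, -0.167]
ft_force: [3.8, -7.6, -6.4]
opening: 0.141
```

```bash
cat >> h.py <<'E'
def tang():
    o,p,r=state();v=p[:2]-C;rad=np.hypot(*v);al=np.degrees(np.arctan2(v[1],v[0]));u=v/rad;t=np.array([u[1],-u[0]])
    F=o['ft_force'];print('rad %.2f al %.2f z %.2f  Ftan(resist) %.2f Frad(out) %.2f Fz %.2f'%(rad,al,p[2],-F[:2]@t,F[:2]@u,F[2]),'Tz %.2f'%o['ft_torque'][2],'torque %.2f'%(-F[:2]@t*rad/1000-o['ft_torque'][2]*0))
E
python3 -c "
from h import *
rep();tang()
for k,al in enumerate(np.arange(-124.3-32,-124.3-60.1,-4)):
  print(round(al+124.3,1),at(117,al,144.7-.47-(k+1)*4/60))"
```

```text
t 10.52 pos [529.11 -43.64 144.77] zyaw 117.47 y [ 0.003 -0.005 -1.   ] j [-0.08   0.308 -0.261  0.999 -0.004 -0.559] F [ 3.8  -7.58 -6.44] T [-1.66 -0.29 -0.62] op 0.141
rad 117.14 al -151.14 z 144.77  Ftan(resist) 8.47 Frad(out) 0.33 Fz -6.44 Tz -0.62 torque 0.99
-32.0 ([0.0014, 0.0022, 0.0422], [0.0009, 0.0105, 0.0001])
-36.0 ([0.0047, 0.0023, 0.0747], [0.0009, 0.0216, 0.0001])
-40.0 ([0.0102, 0.0024, 0.1068], [0.0009, 0.0327, 0.0001])
-44.0 ([0.018, 0.0025, 0.1386], [0.0008, 0.0438, 0.0002])
-48.0 ([0.028, 0.0026, 0.1697], [0.0008, 0.0549, 0.0002])
-52.0 ([0.0401, 0.0027, 0.2], [0.0008, 0.066, 0.0002])
-56.0 ([0.0543, 0.0028, 0.2294], [0.0008, 0.0771, 0.0003])
-60.0 ([0.0705, 0.0029, 0.2578], [0.0008, 0.0882, 0.0003])
```

>>> apply_moves(plan=[[[0.0014, 0.0022, 0.0422], [0.0009, 0.0105, 0]], [[0.0047, 0.0023, 0.0747], [0.0009, 0.0216, 0]], [[0.0102, 0.0024, 0.1068], [0.0009, 0.0327, 0]], [[0.018, 0.0025, 0.1386], [0.0008, 0.0438, 0]], [[0.028, 0.0026, 0.1697], [0.0008, 0.0549, 0]], [[0.0401, 0.0027, 0.2], [0.0008, 0.066, 0]], [[0.0543, 0.0028, 0.2294], [0.0008, 0.0771, 0]], [[0.0705, 0.0029, 0.2578], [0.0008, 0.0882, 0]], [[0.0705, 0.0029, 0.2578], [0.0008, 0.0882, 0]], [[0.0705, 0.0029, 0.2578], [0.0008, 0.0882, 0]], [[0.0705, 0.0029, 0.2578], [0.0008, 0.0882, 0]]])

```text
time: 11.43
tool_pos: [513.9, 19.4, 143.6]
tcp_rot: [-0.705, 0.708, -0.027, 0.027]
ft_force: [-2.1, -6.1, -4.2]
opening: 0.139
```

```bash
python3 -c "
from h import *
im=snapshot('side');cv2.imwrite('pics/k_s.png',cv2.cvtColor(im,4));im=snapshot('top');cv2.imwrite('pics/k_t.png',cv2.cvtColor(im,4))
rep();tang()
print(at(150,-184.5,144.2))"
```

```text
t 11.53 pos [513.9   19.42 143.57] zyaw 85.57 y [-0.    -0.004 -1.   ] j [ 0.041  0.284 -0.299  0.988 -0.004  0.118] F [-1.98 -6.66 -3.54] T [-1.27  0.46 -0.43] op 0.136
rad 117.98 al 176.83 z 143.57  Ftan(resist) 6.76 Frad(out) 1.61 Fz -3.54 Tz -0.43 torque 0.80
([-0.1282, -0.0026, 0.0111], [0.0007, 0.0002, 0.0001])
```

>>> apply_moves(plan=[[[-0.035, 0, 0], [0, 0, 0]], [[-0.07, 0, 0], [0, 0, 0]], [[-0.105, 0, 0], [0, 0, 0]], [[-0.14, 0, 0], [0, 0, 0]], [[-0.14, 0, 0], [0, 0, 0]], [[-0.14, 0, 0], [0, 0, 0]]])

```text
time: 12.03
tool_pos: [478.4, 22.6, 143.9]
tcp_rot: [-0.705, 0.708, -0.027, 0.027]
ft_force: [0.6, 1.1, -2.6]
opening: 0.135
```

Run:
```python
from h import *
im=cv2.cvtColor(snapshot('side'),4);cv2.imwrite('pics/l_s.png',im);rep();tang()
G=cv2.cvtColor(im,cv2.COLOR_BGR2GRAY);print(G[163:178,264:298])
for k,al in enumerate(np.arange(176,236.1,6)): print(al,go(pt(153,al,143.8),al-90))
```

```text
t 12.08 pos [479.18  22.49 143.95] zyaw 85.59 y [ 0.001 -0.004 -1.   ] j [ 0.05   0.227 -0.379  0.965 -0.004  0.127] F [ 0.65 -0.21 -2.  ] T [-0.01  0.   -0.02] op 0.137
rad 152.83 al 176.40 z 143.95  Ftan(resist) 0.17 Frad(out) -0.66 Fz -2.00 Tz -0.02 torque 0.03
[[125 125 131 144 171 188 195 198 198 198 199 197 195 193 195 197 195 195
  195 194 193 194 194 193 194 196 185 140  94  86  85  85  86  86]
 [125 125 129 141 157 176 189 194 193 194 194 192 191 190 192 194 193 193
  192 192 193 195 197 196 196 190 168 126  92  88  87  86  84  84]
 [125 125 132 158 158 161 176 184 186 189 190 189 189 190 191 192 193 194
  193 193 197 199 201 199 192 182 164 125  92  88  88  87  86  84]
 [126 125 131 149 150 153 162 168 176 182 186 188 191 194 196 198 201 206
  206 205 204 201 198 191 182 176 163 124  92  87  88  88  88  87]
 [124 125 128 134 139 142 143 151 163 169 176 182 188 194 199 203 205 207
  204 195 191 190 188 185 180 171 152 115  88  87  88  88  88  89]
 [129 131 129 132 144 142 116 118 152 164 169 173 176 181 185 188 190 191
  188 182 182 184 182 181 176 171 146 107  86  84  86  8
[... 1240 characters left out ...]
55 154 153 152 140 127 119 135 165 174]]
176.0 ([-0.0007, 0.0006, 0.0043], [0.0006, -0.0011, 0.0002])
182.0 ([0.0031, 0.0008, -0.0597], [0.0006, -0.0178, 0.0002])
188.0 ([0.0135, 0.0011, -0.1229], [0.0006, -0.0345, 0.0002])
194.0 ([0.0305, 0.0014, -0.1846], [0.0006, -0.0511, 0.0001])
200.0 ([0.0539, 0.0016, -0.2443], [0.0006, -0.0678, 0.0001])
206.0 ([0.0834, 0.0019, -0.3011], [0.0006, -0.0845, 0.0001])
212.0 ([0.1187, 0.0021, -0.3546], [0.0006, -0.1011, 0.0])
218.0 ([0.1593, 0.0024, -0.4041], [0.0007, -0.1178, 0.0])
224.0 ([0.205, 0.0026, -0.4491], [0.0007, -0.1345, -0.0])
230.0 ([0.255, 0.0028, -0.489], [0.0007, -0.1511, -0.0001])
236.0 ([0.309, 0.003, -0.5236], [0.0007, -0.1678, -0.0001])
```

Run:
```python
from h import *
def hole(h):
    o,d=ray('side',h);f=o[:2]-C;A=d[:2]@d[:2];B=2*f@d[:2];K=f@f-37.5**2;t=(-B-np.sqrt(B*B-4*A*K))/2/A;p=o+t*d;return p.round(1),np.degrees(np.arctan2(*(p[:2]-C)[::-1]))
def cen(f):
    G=cv2.imread(f,0).astype(float)[168:174,276:288];w=np.clip(155-G,0,None);Y,X=np.mgrid[168:174,276:288];return (w*X).sum()/w.sum(),(w*Y).sum()/w.sum()
for f in('pics/side0.png','pics/l_s.png'):c=cen(f);print(f,c,hole(c))
rep();a0=None
for k,al in enumerate(list(np.arange(182,242.1,6))+[244,245]): print(al,go(pt(153,al,143.9),al-90))
```

```text
pics/side0.png (np.float64(280.13270142180096), np.float64(170.66350710900474)) (array([610.6, -18.1, 173.7]), np.float64(-124.2283746081388))
pics/l_s.png (np.float64(282.31284916201116), np.float64(170.5782122905028)) (array([616.6, -21.4, 173. ]), np.float64(-113.71705375745636))
t 12.08 pos [479.18  22.49 143.95] zyaw 85.59 y [ 0.001 -0.004 -1.   ] j [ 0.05   0.227 -0.379  0.965 -0.004  0.127] F [ 0.65 -0.21 -2.  ] T [-0.01  0.   -0.02] op 0.137
182.0 ([0.0031, 0.0004, -0.0597], [0.0006, -0.0178, 0.0002])
188.0 ([0.0135, 0.0007, -0.1229], [0.0006, -0.0345, 0.0002])
194.0 ([0.0305, 0.001, -0.1846], [0.0006, -0.0511, 0.0001])
200.0 ([0.0539, 0.0012, -0.2443], [0.0006, -0.0678, 0.0001])
206.0 ([0.0834, 0.0015, -0.3011], [0.0006, -0.0845, 0.0001])
212.0 ([0.1187, 0.0017, -0.3546], [0.0006, -0.1011, 0.0])
218.0 ([0.1593, 0.002, -0.4041], [0.0007, -0.1178, 0.0])
224.0 ([0.205, 0.0022, -0.4491], [0.0007, -0.1345, -0.0])
230.0 ([0.255, 0.0024, -0.489], [0.0007, -0.1511, -0.0001])
236.0 ([0.309, 0.0026, -0.5236], [0.0007, -0.1678, -0.0001])
242.0 ([0.3663, 0.0028, -0.5522], [0.0007, -0.1845, -0.0001])
244 ([0.386, 0.0029, -0.5604], [0.0007, -0.19, -0.0002])
245 ([0.396, 0.0029, -0.5643], [0.0007, -0.1928, -0.0002])
```

The front hole is now at α≈-114° in the side view, so the head turned about 50°. I'll orbit the withdrawn bar back to the next hole, there.

>>> apply_moves(plan=[[[0.003, 0.0004, -0.06], [0, -0.0178, 0]], [[0.0135, 0.0007, -0.123], [0, -0.0345, 0]], [[0.0305, 0.001, -0.1846], [0, -0.0511, 0]], [[0.054, 0.0012, -0.244], [0, -0.0678, 0]], [[0.0834, 0.0015, -0.301], [0, -0.0845, 0]], [[0.1187, 0.0017, -0.3546], [0, -0.101, 0]], [[0.159, 0.002, -0.404], [0, -0.1178, 0]], [[0.205, 0.0022, -0.449], [0, -0.1345, 0]], [[0.255, 0.0024, -0.489], [0, -0.151, 0]], [[0.309, 0.0026, -0.5236], [0, -0.1678, 0]], [[0.366, 0.0028, -0.552], [0, -0.1845, 0]], [[0.396, 0.0028, -0.564], [0, -0.193, 0]], [[0.396, 0.0028, -0.564], [0, -0.193, 0]], [[0.396, 0.0028, -0.564], [0, -0.193, 0]], [[0.396, 0.0028, -0.564], [0, -0.193, 0]]])

```text
time: 13.33
tool_pos: [566.4, -125.3, 143.7]
tcp_rot: [-0.595, 0.597, 0.379, -0.381]
ft_force: [-1.1, 0.5, -2.4]
opening: 0.132
```

Run:
```python
from h import *
t=cv2.cvtColor(snapshot('top'),4);s=cv2.cvtColor(snapshot('side'),4);cv2.imwrite('pics/m_t.png',t);cv2.imwrite('pics/m_s.png',s)
cv2.imwrite('pics/m.png',np.hstack([crop(t,220,110,80,100,400,500),crop(s,240,140,80,100,400,500)]))
rep();tang();print(go(pt(134,-114.5,143.9),155.5))
o,p,r=state();d=r.as_matrix()[:,0]
for k in(102.5,52.5,-67.5):
  q=p+[0,0,28.5]+k*d;print(k,(proj('top',q)-[220,110])*5+2,(proj('side',q)-[240,140])*5+[402,2])
```

```text
t 13.43 pos [ 566.3  -125.19  143.84] zyaw 155.06 y [ 0.    -0.004 -1.   ] j [-0.216  0.39  -0.137  1.042 -0.003 -1.351] F [-0.06  0.57 -2.45] T [0.06 0.01 0.02] op 0.139
rad 152.79 al -115.34 z 143.84  Ftan(resist) -0.30 Frad(out) -0.49 Fz -2.45 Tz 0.02 torque -0.05
([0.0752, -0.0005, -0.0084], [0.0003, -0.0012, -0.0005])
102.5 [209.44834057 180.25257197] [616.79000381 169.47578095]
52.5 [301.39859599 224.01388078] [641.81100735 221.22975641]
-67.5 [523.79788605 329.85898112] [707.35381089 356.79988415]
```

View pics/m.png

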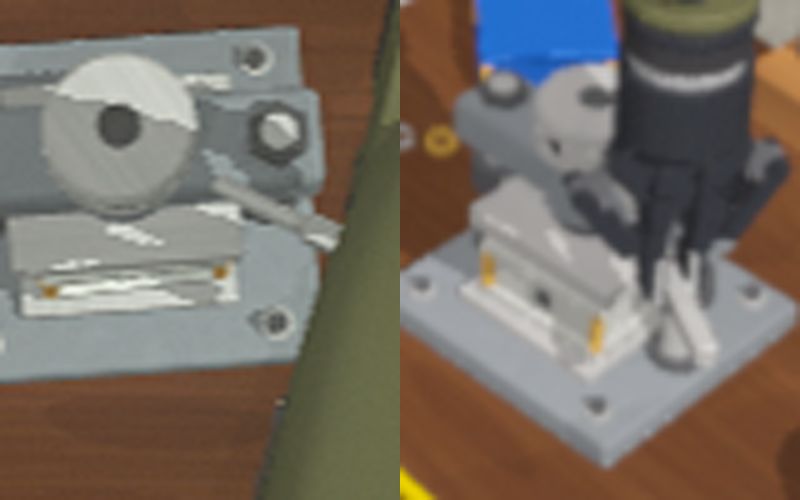

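The top crop shows the tip at (217,184), on the predicted line towards the head. I'll insert in stages.

>>> apply_moves(plan=[[[0.02, 0, -0.0084], [0, -0.0012, 0]], [[0.04, 0, -0.0084], [0, -0.0012, 0]], [[0.06, 0, -0.0084], [0, -0.0012, 0]], [[0.075, 0, -0.0084], [0, -0.0012, 0]], [[0.075, 0, -0.0084], [0, -0.0012, 0]], [[0.075, 0, -0.0084], [0, -0.0012, 0]]])

```text
time: 13.93
tool_pos: [576.5, -108.5, 143.8]
tcp_rot: [-0.593, 0.596, 0.382, -0.383]
ft_force: [0.4, 0.5, -3.2]
opening: 0.137
```

Run:
```python
from h import *
rep();tang();print(go(pt(117,-114.5,143.8),155.5))
```

```text
t 13.93 pos [ 576.52 -108.54  143.82] zyaw 155.53 y [ 0.001 -0.003 -1.   ] j [-0.184  0.401 -0.12   1.048 -0.003 -1.328] F [ 0.36  0.55 -3.25] T [ 0.02 -0.12 -0.02] op 0.137
rad 133.39 al -114.44 z 143.82  Ftan(resist) 0.10 Frad(out) -0.65 Fz -3.25 Tz -0.02 torque 0.01
([0.0655, -0.0001, 0.0006], [0.0003, 0.0001, -0.0004])
```

>>> apply_moves(plan=[[[0.015, 0, 0.0005], [0, 0, 0]], [[0.03, 0, 0.0005], [0, 0, 0]], [[0.045, 0, 0.0005], [0, 0, 0]], [[0.06, 0, 0.0005], [0, 0, 0]], [[0.064, 0, 0.0005], [0, 0, 0]], [[0.064, 0, 0.0005], [0, 0, 0]], [[0.064, 0, 0.0005], [0, 0, 0]]])

```text
time: 14.52
tool_pos: [583.4, -93.5, 143.8]
tcp_rot: [-0.593, 0.596, 0.383, -0.383]
ft_force: [0.7, 0.2, -3.3]
opening: 0.131
```

Run:
```python
from h import *
rep();tang()
for k in range(1,14): print(4*k,go(pt(117.5,-114.5-4*k,143.8-k/15),155.5-4*k))
```

```text
t 14.52 pos [583.38 -93.52 143.78] zyaw 155.55 y [ 0.001 -0.003 -1.   ] j [-0.158  0.407 -0.11   1.052 -0.002 -1.302] F [ 0.68  0.24 -3.3 ] T [ 0.03 -0.24 -0.12] op 0.131
rad 116.88 al -114.42 z 143.78  Ftan(resist) 0.52 Frad(out) -0.50 Fz -3.30 Tz -0.12 torque 0.06
4 ([-0.0013, 0.0001, 0.0334], [0.0004, 0.0113, -0.0003])
8 ([0.0022, 0.0003, 0.0661], [0.0004, 0.0224, -0.0003])
12 ([0.0079, 0.0005, 0.0984], [0.0004, 0.0335, -0.0003])
16 ([0.0158, 0.0006, 0.1302], [0.0004, 0.0446, -0.0003])
20 ([0.026, 0.0008, 0.1614], [0.0004, 0.0557, -0.0002])
24 ([0.0383, 0.001, 0.1918], [0.0004, 0.0668, -0.0002])
28 ([0.0527, 0.0012, 0.2213], [0.0004, 0.0779, -0.0002])
32 ([0.0692, 0.0013, 0.2497], [0.0005, 0.089, -0.0002])
36 ([0.0875, 0.0015, 0.2768], [0.0005, 0.1001, -0.0002])
40 ([0.1077, 0.0017, 0.3027], [0.0005, 0.1113, -0.0002])
44 ([0.1297, 0.0018, 0.327], [0.0005, 0.1224, -0.0001])
48 ([0.1533, 0.002, 0.3498], [0.0005, 0.1335, -0.0001])
52 ([0.1785, 0.0022, 0.3709], [0.0005, 0.1446, -0.0001])
```

>>> apply_moves(plan=[[[-0.0013, 0, 0.0334], [0, 0.0113, 0]], [[0.0022, 0.0003, 0.0661], [0, 0.0224, 0]], [[0.0079, 0.0005, 0.0984], [0, 0.0335, 0]], [[0.0158, 0.0006, 0.1302], [0, 0.0446, 0]], [[0.026, 0.0008, 0.1614], [0, 0.0557, 0]], [[0.0383, 0.001, 0.1918], [0, 0.0668, 0]], [[0.0527, 0.0012, 0.2213], [0, 0.0779, 0]], [[0.0692, 0.0013, 0.2497], [0, 0.089, 0]], [[0.0875, 0.0015, 0.2768], [0, 0.1, 0]], [[0.1077, 0.0017, 0.3027], [0, 0.1113, 0]], [[0.1297, 0.0018, 0.327], [0, 0.1224, 0]], [[0.1533, 0.002, 0.3498], [0, 0.1335, 0]], [[0.1785, 0.0022, 0.3709], [0, 0.1446, 0]], [[0.1785, 0.0022, 0.3709], [0, 0.1446, 0]], [[0.1785, 0.0022, 0.3709], [0, 0.1446, 0]], [[0.1785, 0.0022, 0.3709], [0, 0.1446, 0]]])

```text
time: 15.85
tool_pos: [517.9, -16.9, 143.1]
tcp_rot: [-0.699, 0.705, 0.083, -0.082]
ft_force: [2.4, -6.9, -5.2]
opening: 0.138
```

Run:
```python
from h import *
rep();tang()
o,p,r=state();t=o['ft_torque'];print('axis torque',(p[0]-C[0])/1e3*o['ft_force'][1]-(p[1]-C[1])/1e3*o['ft_force'][0]+t[2])
for k in range(1,7): print(52+4*k,go(pt(117.5,-114.5-52-4*k,143.2-k/15),155.5-52-4*k))
```

```text
t 15.85 pos [517.9  -16.9  143.08] zyaw 103.35 y [ 0.002 -0.008 -1.   ] j [-0.028  0.289 -0.294  0.986 -0.008 -0.261] F [ 2.45 -6.93 -5.15] T [-1.37 -0.24 -0.55] op 0.138
rad 117.64 al -165.32 z 143.08  Ftan(resist) 7.32 Frad(out) -0.62 Fz -5.15 Tz -0.55 torque 0.86
axis torque 0.3071368506144625
56 ([0.0015, -0.0005, 0.0424], [0.0013, 0.0107, 0.0001])
60 ([0.0048, -0.0005, 0.0751], [0.0013, 0.0218, 0.0002])
64 ([0.0104, -0.0005, 0.1074], [0.0013, 0.0329, 0.0002])
68 ([0.0183, -0.0005, 0.1393], [0.0013, 0.044, 0.0003])
72 ([0.0283, -0.0005, 0.1705], [0.0013, 0.0551, 0.0003])
76 ([0.0405, -0.0005, 0.2009], [0.0012, 0.0662, 0.0004])
```

>>> apply_moves(plan=[[[0.0015, -0.0005, 0.0424], [0, 0.0107, 0]], [[0.0048, -0.0005, 0.0751], [0, 0.0218, 0]], [[0.0048, -0.0005, 0.0751], [0, 0.0218, 0]], [[0.0048, -0.0005, 0.0751], [0, 0.0218, 0]]])

```text
time: 16.18
tool_pos: [514.6, -0.9, 143.0]
tcp_rot: [-0.702, 0.711, 0.034, -0.032]
ft_force: [2.2, -7.2, -4.4]
opening: 0.137
```

```bash
cat > step.py <<'E'
import sys
from h import *
a0=float(sys.argv[1]);rep();tang()
o,p,r=state();t=o['ft_torque'];print('axis torque',(p[0]-C[0])/1e3*o['ft_force'][1]-(p[1]-C[1])/1e3*o['ft_force'][0]+t[2])
for s in(1,2,3,4): print(a0+s,go(pt(117.5,-114.5-a0-s,143.8-(a0+s)/60),155.5-a0-s))
E
python3 step.py 60
```

```text
t 16.18 pos [514.62  -0.86 142.98] zyaw 95.35 y [ 0.002 -0.013 -1.   ] j [ 0.007  0.283 -0.302  0.983 -0.013 -0.086] F [ 2.24 -7.23 -4.39] T [-1.43 -0.17 -0.53] op 0.137
rad 117.88 al -173.30 z 142.98  Ftan(resist) 7.44 Frad(out) -1.38 Fz -4.39 Tz -0.53 torque 0.88
axis torque 0.35040399851810666
61.0 ([0.0014, 0.0006, 0.0181], [0.0021, 0.0024, 0.0002])
62.0 ([0.0016, 0.0005, 0.0263], [0.0021, 0.0051, 0.0002])
63.0 ([0.002, 0.0005, 0.0345], [0.0021, 0.0079, 0.0002])
64.0 ([0.0025, 0.0004, 0.0427], [0.0021, 0.0107, 0.0002])
```

>>> apply_moves(plan=[[[0.0016, 0.0005, 0.0263], [0.002, 0.005, 0]], [[0.0025, 0.0004, 0.0427], [0.002, 0.0107, 0]], [[0.0025, 0.0004, 0.0427], [0.002, 0.0107, 0]]])

```text
time: 16.43
tool_pos: [513.9, 7.2, 142.7]
tcp_rot: [-0.705, 0.709, 0.008, -0.007]
ft_force: [0.5, -8.0, -4.2]
opening: 0.135
```

```bash
python3 step.py 64
```

```text
t 16.43 pos [513.9    7.23 142.69] zyaw 91.26 y [ 0.001 -0.006 -1.   ] j [ 0.018  0.283 -0.303  0.984 -0.006 -0.004] F [ 0.46 -7.97 -4.22] T [-1.57 -0.05 -0.56] op 0.135
rad 117.94 al -177.25 z 142.69  Ftan(resist) 7.98 Frad(out) -0.08 Fz -4.22 Tz -0.56 torque 0.94
axis torque 0.38024152820930646
65.0 ([0.0016, -0.0002, 0.0185], [0.001, 0.0021, 0.0002])
66.0 ([0.0018, -0.0002, 0.0267], [0.001, 0.0049, 0.0002])
67.0 ([0.0021, -0.0002, 0.0349], [0.001, 0.0077, 0.0002])
68.0 ([0.0026, -0.0002, 0.0431], [0.001, 0.0104, 0.0002])
```

>>> apply_moves(plan=[[[0.0018, 0, 0.0267], [0.001, 0.005, 0]], [[0.0026, 0, 0.0431], [0.001, 0.0104, 0]], [[0.0026, 0, 0.0431], [0.001, 0.0104, 0]], [[0.0026, 0, 0.0431], [0.001, 0.0104, 0]]])

```text
time: 16.77
tool_pos: [513.6, 15.2, 142.5]
tcp_rot: [-0.705, 0.709, -0.016, 0.016]
ft_force: [0.7, -7.1, -2.9]
opening: 0.141
```

```bash
python3 step.py 68
```

```text
t 16.77 pos [513.59  15.24 142.48] zyaw 87.35 y [-0.    -0.006 -1.   ] j [ 0.034  0.284 -0.302  0.985 -0.006  0.08 ] F [ 0.67 -7.12 -2.92] T [-1.46  0.01 -0.48] op 0.141
rad 118.13 al 178.86 z 142.48  Ftan(resist) 7.11 Frad(out) -0.81 Fz -2.92 Tz -0.48 torque 0.84
axis torque 0.3615338534632904
69.0 ([0.0024, -0.0008, 0.0195], [0.0009, 0.0024, 0.0])
70.0 ([0.0026, -0.0008, 0.0277], [0.0009, 0.0051, 0.0001])
71.0 ([0.0029, -0.0008, 0.0358], [0.0009, 0.0079, 0.0001])
72.0 ([0.0034, -0.0007, 0.044], [0.0009, 0.0107, 0.0001])
```

>>> apply_moves(plan=[[[0.0026, 0, 0.0277], [0.001, 0.005, 0]], [[0.0034, 0, 0.044], [0.001, 0.0107, 0]], [[0.0034, 0, 0.044], [0.001, 0.0107, 0]], [[0.0034, 0, 0.044], [0.001, 0.0107, 0]]])

```text
time: 17.1
tool_pos: [513.9, 23.5, 142.3]
tcp_rot: [-0.704, 0.708, -0.041, 0.041]
ft_force: [-1.3, -7.3, -2.1]
opening: 0.141
```

```bash
python3 step.py 72
```

```text
t 17.1 pos [513.94  23.52 142.32] zyaw 83.35 y [-0.001 -0.005 -1.   ] j [ 0.049  0.286 -0.3    0.986 -0.005  0.165] F [-1.31 -7.28 -2.09] T [-1.46  0.18 -0.45] op 0.141
rad 118.24 al 174.85 z 142.32  Ftan(resist) 7.37 Frad(out) 0.65 Fz -2.09 Tz -0.45 torque 0.87
axis torque 0.4175210405009359
73.0 ([0.0028, -0.0011, 0.0193], [0.0009, 0.0023, -0.0001])
74.0 ([0.003, -0.0011, 0.0275], [0.0009, 0.0051, -0.0001])
75.0 ([0.0034, -0.0011, 0.0357], [0.0009, 0.0079, -0.0001])
76.0 ([0.0038, -0.0011, 0.0439], [0.0009, 0.0107, -0.0001])
```

>>> apply_moves(plan=[[[0.003, -0.001, 0.0275], [0.001, 0.005, 0]], [[0.0038, -0.001, 0.0439], [0.001, 0.0107, 0]], [[0.0038, -0.001, 0.0439], [0.001, 0.0107, 0]], [[0.0038, -0.001, 0.0439], [0.001, 0.0107, 0]]])

```text
time: 17.43
tool_pos: [514.8, 31.7, 142.3]
tcp_rot: [-0.702, 0.706, -0.066, 0.065]
ft_force: [-1.0, -6.8, -2.4]
opening: 0.136
```

```bash
python3 step.py 76
```

```text
t 17.43 pos [514.78  31.7  142.27] zyaw 79.35 y [-0.003 -0.004 -1.   ] j [ 0.064  0.289 -0.295  0.989 -0.004  0.25 ] F [-0.98 -6.82 -2.39] T [-1.45  0.27 -0.52] op 0.136
rad 118.42 al 170.87 z 142.27  Ftan(resist) 6.89 Frad(out) -0.11 Fz -2.39 Tz -0.52 torque 0.82
axis torque 0.29797410020520676
77.0 ([0.0036, -0.0011, 0.0195], [0.0008, 0.0023, -0.0003])
78.0 ([0.0038, -0.0011, 0.0277], [0.0008, 0.0051, -0.0003])
79.0 ([0.0041, -0.001, 0.0359], [0.0008, 0.0079, -0.0002])
80.0 ([0.0046, -0.001, 0.0441], [0.0008, 0.0107, -0.0002])
```

>>> apply_moves(plan=[[[0.0038, -0.001, 0.0277], [0.001, 0.005, 0]], [[0.0046, -0.001, 0.0441], [0.001, 0.0107, 0]], [[0.0046, -0.001, 0.0441], [0.001, 0.0107, 0]], [[0.0046, -0.001, 0.0441], [0.001, 0.0107, 0]]])

```text
time: 17.77
tool_pos: [516.2, 39.8, 142.2]
tcp_rot: [-0.7, 0.703, -0.091, 0.089]
ft_force: [-1.5, -6.5, -1.0]
opening: 0.137
```

```bash
sed -i 's/(1,2,3,4)/(1,2,3,4,5)/' step.py; python3 step.py 80
```

```text
t 17.77 pos [516.21  39.79 142.21] zyaw 75.35 y [-0.004 -0.003 -1.   ] j [ 0.079  0.294 -0.289  0.993 -0.003  0.335] F [-1.5  -6.49 -0.99] T [-1.37  0.37 -0.4 ] op 0.137
rad 118.58 al 166.89 z 142.21  Ftan(resist) 6.66 Frad(out) -0.02 Fz -0.99 Tz -0.40 torque 0.79
axis torque 0.3890360974756635
81.0 ([0.0042, -0.0011, 0.0198], [0.0007, 0.0024, -0.0005])
82.0 ([0.0044, -0.001, 0.028], [0.0007, 0.0051, -0.0005])
83.0 ([0.0047, -0.001, 0.0362], [0.0007, 0.0079, -0.0005])
84.0 ([0.0052, -0.001, 0.0443], [0.0007, 0.0107, -0.0005])
85.0 ([0.0058, -0.001, 0.0525], [0.0007, 0.0135, -0.0005])
```

>>> apply_moves(plan=[[[0.0044, -0.001, 0.028], [0.0007, 0.005, 0]], [[0.0055, -0.001, 0.045], [0.0007, 0.0107, 0]], [[0.0058, -0.001, 0.0525], [0.0007, 0.0135, 0]], [[0.0058, -0.001, 0.0525], [0.0007, 0.0135, 0]], [[0.0058, -0.001, 0.0525], [0.0007, 0.0135, 0]]])

```text
time: 18.18
tool_pos: [518.7, 49.7, 142.1]
tcp_rot: [-0.695, 0.699, -0.123, 0.119]
ft_force: [-3.4, -6.2, -0.5]
opening: 0.137
```

```bash
python3 step.py 85
```

```text
t 18.18 pos [518.74  49.65 142.07] zyaw 70.36 y [-0.007 -0.004 -1.   ] j [ 0.098  0.301 -0.278  0.998 -0.004  0.441] F [-3.43 -6.18 -0.54] T [-1.3   0.46 -0.47] op 0.137
rad 118.79 al 161.98 z 142.07  Ftan(resist) 6.94 Frad(out) 1.35 Fz -0.54 Tz -0.47 torque 0.82
axis torque 0.35458427117402436
86.0 ([0.005, -0.0013, 0.0205], [0.001, 0.0024, -0.0008])
87.0 ([0.0052, -0.0013, 0.0287], [0.001, 0.0052, -0.0007])
88.0 ([0.0055, -0.0013, 0.0369], [0.001, 0.0079, -0.0007])
89.0 ([0.006, -0.0013, 0.045], [0.001, 0.0107, -0.0007])
90.0 ([0.0066, -0.0013, 0.0532], [0.001, 0.0135, -0.0007])
```

>>> apply_moves(plan=[[[0.0052, -0.001, 0.0287], [0.001, 0.005, 0]], [[0.006, -0.001, 0.045], [0.001, 0.0107, 0]], [[0.0066, -0.001, 0.0532], [0.001, 0.0135, 0]], [[0.0066, -0.001, 0.0532], [0.001, 0.0135, 0]], [[0.0066, -0.001, 0.0532], [0.001, 0.0135, 0]]])

```text
time: 18.6
tool_pos: [522.1, 59.3, 141.9]
tcp_rot: [-0.689, 0.693, -0.154, 0.148]
ft_force: [-3.9, -5.7, -0.5]
opening: 0.139
```

```bash
python3 step.py 90
```

```text
t 18.6 pos [522.1   59.34 141.89] zyaw 65.38 y [-0.009 -0.003 -1.   ] j [ 0.114  0.31  -0.266  1.004 -0.002  0.544] F [-3.94 -5.66 -0.47] T [-1.15  0.7  -0.44] op 0.139
rad 119.04 al 157.04 z 141.89  Ftan(resist) 6.75 Frad(out) 1.42 Fz -0.47 Tz -0.44 torque 0.80
axis torque 0.36304618497086805
91.0 ([0.006, -0.0018, 0.021], [0.001, 0.0024, -0.0011])
92.0 ([0.0062, -0.0017, 0.0292], [0.001, 0.0052, -0.0011])
93.0 ([0.0065, -0.0017, 0.0374], [0.001, 0.008, -0.001])
94.0 ([0.007, -0.0017, 0.0456], [0.001, 0.0108, -0.001])
95.0 ([0.0076, -0.0017, 0.0537], [0.0011, 0.0135, -0.001])
```

>>> apply_moves(plan=[[[0.0062, -0.0015, 0.0292], [0.001, 0.005, 0]], [[0.007, -0.0015, 0.0456], [0.001, 0.0108, 0]], [[0.0076, -0.0015, 0.0537], [0.001, 0.0135, 0]], [[0.0076, -0.0015, 0.0537], [0.001, 0.0135, 0]], [[0.0076, -0.0015, 0.0537], [0.001, 0.0135, 0]]])

```text
time: 19.02
tool_pos: [526.3, 68.7, 141.8]
tcp_rot: [-0.682, 0.685, -0.184, 0.177]
ft_force: [-4.6, -4.0, 1.0]
opening: 0.136
```

```bash
python3 step.py 95
```

```text
t 19.02 pos [526.32  68.68 141.8 ] zyaw 60.41 y [-0.011 -0.001 -1.   ] j [ 0.13   0.32  -0.251  1.011  0.     0.646] F [-4.6  -3.96  0.96] T [-1.11  0.83 -0.39] op 0.136
rad 119.23 al 152.10 z 141.80  Ftan(resist) 5.65 Frad(out) 2.22 Fz 0.96 Tz -0.39 torque 0.67
axis torque 0.2844054994676548
96.0 ([0.0068, -0.0018, 0.0216], [0.0011, 0.0025, -0.0014])
97.0 ([0.007, -0.0018, 0.0298], [0.0011, 0.0053, -0.0014])
98.0 ([0.0073, -0.0018, 0.0379], [0.0011, 0.0081, -0.0014])
99.0 ([0.0078, -0.0018, 0.0461], [0.0011, 0.0109, -0.0014])
100.0 ([0.0084, -0.0018, 0.0543], [0.0011, 0.0136, -0.0014])
```

>>> apply_moves(plan=[[[0.0065, -0.004, 0.0298], [0.001, 0.005, -0.001]], [[0.007, -0.004, 0.0461], [0.001, 0.0109, -0.001]], [[0.0076, -0.004, 0.0543], [0.001, 0.0136, -0.001]], [[0.0076, -0.004, 0.0543], [0.001, 0.0136, -0.001]], [[0.0076, -0.004, 0.0543], [0.001, 0.0136, -0.001]]])

```text
time: 19.43
tool_pos: [531.4, 77.6, 141.9]
tcp_rot: [-0.673, 0.677, -0.213, 0.208]
ft_force: [-4.8, -5.2, -0.8]
opening: 0.132
```

```bash
sed -i 's/143.8-/144.3-/' step.py; python3 step.py 100
```

```text
t 19.43 pos [531.38  77.55 141.94] zyaw 55.41 y [-0.009 -0.003 -1.   ] j [ 0.146  0.329 -0.238  1.013 -0.002  0.75 ] F [-4.82 -5.24 -0.78] T [-1.    0.82 -0.31] op 0.132
rad 119.35 al 147.20 z 141.94  Ftan(resist) 7.01 Frad(out) 1.22 Fz -0.78 Tz -0.31 torque 0.84
axis torque 0.5262315675202826
101.0 ([0.0072, -0.0029, 0.0223], [0.0012, 0.0025, -0.0008])
102.0 ([0.0074, -0.0029, 0.0305], [0.0012, 0.0053, -0.0008])
103.0 ([0.0077, -0.0029, 0.0387], [0.0012, 0.0081, -0.0008])
104.0 ([0.0082, -0.0029, 0.0469], [0.0012, 0.0109, -0.0008])
105.0 ([0.0089, -0.0029, 0.0551], [0.0012, 0.0136, -0.0008])
```

>>> apply_moves(plan=[[[0.0068, -0.003, 0.0305], [0.001, 0.005, -0.001]], [[0.0075, -0.003, 0.0469], [0.001, 0.0109, -0.001]], [[0.0075, -0.003, 0.0469], [0.001, 0.0109, -0.001]], [[0.0075, -0.003, 0.0469], [0.001, 0.0109, -0.001]], [[0.0075, -0.003, 0.0469], [0.001, 0.0109, -0.001]]])

```text
time: 19.85
tool_pos: [536.0, 84.4, 141.7]
tcp_rot: [-0.665, 0.67, -0.235, 0.232]
ft_force: [-5.1, -4.3, -2.4]
opening: 0.134
```

```bash
python3 step.py 104
```

```text
t 19.85 pos [536.04  84.41 141.71] zyaw 51.41 y [-0.006 -0.005 -1.   ] j [ 0.159  0.336 -0.227  1.015 -0.004  0.832] F [-5.05 -4.29 -2.42] T [-0.82  0.91 -0.34] op 0.134
rad 119.44 al 143.22 z 141.71  Ftan(resist) 6.46 Frad(out) 1.48 Fz -2.42 Tz -0.34 torque 0.77
axis torque 0.4321777144086715
105.0 ([0.0076, -0.0036, 0.0225], [0.0013, 0.0025, -0.0003])
106.0 ([0.0078, -0.0036, 0.0307], [0.0013, 0.0053, -0.0003])
107.0 ([0.0081, -0.0036, 0.0389], [0.0013, 0.0081, -0.0003])
108.0 ([0.0086, -0.0036, 0.0471], [0.0013, 0.0109, -0.0002])
109.0 ([0.0092, -0.0036, 0.0553], [0.0013, 0.0136, -0.0002])
```

>>> apply_moves(plan=[[[0.007, -0.003, 0.0307], [0.001, 0.005, 0]], [[0.008, -0.003, 0.0471], [0.001, 0.0109, 0]], [[0.008, -0.003, 0.0471], [0.001, 0.0109, 0]], [[0.008, -0.003, 0.0471], [0.001, 0.0109, 0]], [[0.008, -0.003, 0.0471], [0.001, 0.0109, 0]]])

```text
time: 20.27
tool_pos: [541.1, 91.0, 141.6]
tcp_rot: [-0.657, 0.661, -0.26, 0.254]
ft_force: [-5.9, -2.5, -0.8]
opening: 0.135
```

```bash
python3 step.py 108
```

```text
t 20.27 pos [541.09  91.02 141.56] zyaw 47.41 y [-0.009 -0.003 -1.   ] j [ 1.670e-01  3.480e-01 -2.090e-01  1.023e+00 -1.000e-03  9.110e-01] F [-5.86 -2.49 -0.79] T [-0.65  1.06 -0.3 ] op 0.135
rad 119.63 al 139.23 z 141.56  Ftan(resist) 5.71 Frad(out) 2.81 Fz -0.79 Tz -0.30 torque 0.68
axis torque 0.37982450137348067
109.0 ([0.0083, -0.0039, 0.0227], [0.0013, 0.0025, -0.0008])
110.0 ([0.0085, -0.0039, 0.0309], [0.0013, 0.0053, -0.0008])
111.0 ([0.0089, -0.0039, 0.0391], [0.0013, 0.0081, -0.0008])
112.0 ([0.0094, -0.0039, 0.0473], [0.0014, 0.0109, -0.0008])
113.0 ([0.01, -0.004, 0.0554], [0.0014, 0.0136, -0.0008])
```

>>> apply_moves(plan=[[[0.0085, -0.003, 0.0309], [0.001, 0.005, 0]], [[0.009, -0.003, 0.0473], [0.001, 0.0109, 0]], [[0.009, -0.003, 0.0473], [0.001, 0.0109, 0]], [[0.009, -0.003, 0.0473], [0.001, 0.0109, 0]], [[0.009, -0.003, 0.0473], [0.001, 0.0109, 0]]])

```text
time: 20.68
tool_pos: [546.5, 97.2, 141.5]
tcp_rot: [-0.648, 0.651, -0.284, 0.275]
ft_force: [-6.3, -1.2, -0.5]
opening: 0.133
```

```bash
python3 step.py 112
```

```text
t 20.68 pos [546.48  97.21 141.51] zyaw 43.44 y [-0.013  0.    -1.   ] j [ 0.175  0.361 -0.19   1.033  0.002  0.987] F [-6.32 -1.17 -0.47] T [-0.46  1.2  -0.34] op 0.133
rad 119.88 al 135.31 z 141.51  Ftan(resist) 5.27 Frad(out) 3.67 Fz -0.47 Tz -0.34 torque 0.63
axis torque 0.28946223292107176
113.0 ([0.0093, -0.0039, 0.0233], [0.0015, 0.0026, -0.0014])
114.0 ([0.0095, -0.0039, 0.0315], [0.0015, 0.0054, -0.0014])
115.0 ([0.0098, -0.0039, 0.0397], [0.0015, 0.0081, -0.0014])
116.0 ([0.0103, -0.004, 0.0479], [0.0015, 0.0109, -0.0014])
117.0 ([0.011, -0.004, 0.0561], [0.0015, 0.0137, -0.0013])
```

>>> apply_moves(plan=[[[0.001, -0.003, 0.0315], [0.001, 0.005, -0.001]], [[0.002, -0.003, 0.0479], [0.001, 0.0109, -0.001]], [[0.002, -0.003, 0.0479], [0.001, 0.0109, -0.001]], [[0.002, -0.003, 0.0479], [0.001, 0.0109, -0.001]], [[0.002, -0.003, 0.0479], [0.001, 0.0109, -0.001]]])

```text
time: 21.1
tool_pos: [552.2, 102.7, 141.4]
tcp_rot: [-0.636, 0.642, -0.305, 0.3]
ft_force: [-4.9, -5.1, -1.1]
opening: 0.136
```

```bash
sed -i 's/pt(117.5/pt(119.5/' step.py; python3 step.py 116
```

```text
t 21.1 pos [552.22 102.74 141.39] zyaw 39.41 y [-0.01  -0.005 -1.   ] j [ 0.186  0.37  -0.175  1.036 -0.003  1.069] F [-4.85 -5.07 -1.09] T [-1.11  0.85 -0.35] op 0.136
rad 119.96 al 131.50 z 141.39  Ftan(resist) 6.99 Frad(out) -0.58 Fz -1.09 Tz -0.35 torque 0.84
axis torque 0.49266632186886783
117.0 ([0.0015, -0.0041, 0.025], [0.0017, 0.0025, -0.0004])
118.0 ([0.0018, -0.0041, 0.0334], [0.0017, 0.0053, -0.0004])
119.0 ([0.0021, -0.0041, 0.0417], [0.0017, 0.0081, -0.0004])
120.0 ([0.0026, -0.0042, 0.05], [0.0017, 0.0109, -0.0004])
121.0 ([0.0032, -0.0042, 0.0584], [0.0017, 0.0136, -0.0004])
```

>>> apply_moves(plan=[[[0.0018, -0.003, 0.0334], [0.001, 0.005, 0]], [[0.002, -0.003, 0.0417], [0.001, 0.008, 0]], [[0.002, -0.003, 0.0417], [0.001, 0.008, 0]], [[0.002, -0.003, 0.0417], [0.001, 0.008, 0]], [[0.002, -0.003, 0.0417], [0.001, 0.008, 0]]])

```text
time: 21.52
tool_pos: [556.4, 106.2, 141.2]
tcp_rot: [-0.627, 0.635, -0.322, 0.316]
ft_force: [-5.8, -6.4, -0.4]
opening: 0.139
```

```bash
python3 step.py 119
```

```text
t 21.52 pos [556.37 106.18 141.15] zyaw 36.41 y [-0.013 -0.006 -1.   ] j [ 0.191  0.38  -0.16   1.044 -0.003  1.126] F [-5.8  -6.43 -0.42] T [-1.38  1.12 -0.38] op 0.139
rad 119.90 al 128.92 z 141.15  Ftan(resist) 8.56 Frad(out) -1.36 Fz -0.42 Tz -0.38 torque 1.03
axis torque 0.6489307542007885
120.0 ([0.0012, -0.005, 0.0286], [0.0022, 0.0025, -0.0004])
121.0 ([0.0014, -0.005, 0.0369], [0.0022, 0.0053, -0.0004])
122.0 ([0.0017, -0.0051, 0.0452], [0.0022, 0.0081, -0.0004])
123.0 ([0.0022, -0.0051, 0.0536], [0.0022, 0.0109, -0.0004])
124.0 ([0.0029, -0.0052, 0.0619], [0.0022, 0.0136, -0.0003])
```

The pull is climbing (8.6 N), so the plate has met the mould. I'll use small steps from here.

>>> apply_moves(plan=[[[0.0014, -0.003, 0.0369], [0.001, 0.005, 0]], [[0.0017, -0.003, 0.0452], [0.001, 0.008, 0]], [[0.0017, -0.003, 0.0452], [0.001, 0.008, 0]], [[0.0017, -0.003, 0.0452], [0.001, 0.008, 0]], [[0.0017, -0.003, 0.0452], [0.001, 0.008, 0]]])

```text
time: 21.93
tool_pos: [560.7, 109.5, 140.8]
tcp_rot: [-0.617, 0.628, -0.339, 0.331]
ft_force: [-7.7, -7.0, 0.7]
opening: 0.139
```

```bash
python3 step.py 122
```

```text
t 21.93 pos [560.72 109.51 140.85] zyaw 33.42 y [-0.017 -0.008 -1.   ] j [ 0.196  0.392 -0.143  1.054 -0.005  1.183] F [-7.66 -6.96  0.75] T [-1.46  1.39 -0.3 ] op 0.139
rad 119.88 al 126.30 z 140.85  Ftan(resist) 10.29 Frad(out) -1.07 Fz 0.75 Tz -0.30 torque 1.23
axis torque 0.9387734047527032
123.0 ([0.001, -0.0062, 0.0317], [0.0029, 0.0026, -0.0004])
124.0 ([0.0012, -0.0063, 0.04], [0.0029, 0.0053, -0.0003])
125.0 ([0.0015, -0.0064, 0.0484], [0.0029, 0.0081, -0.0003])
126.0 ([0.002, -0.0065, 0.0567], [0.0029, 0.0109, -0.0003])
127.0 ([0.0027, -0.0065, 0.065], [0.0029, 0.0137, -0.0003])
```

>>> apply_moves(plan=[[[0.001, -0.003, 0.0317], [0.001, 0.0026, 0]], [[0.0012, -0.003, 0.04], [0.001, 0.0053, 0]], [[0.0015, -0.003, 0.0484], [0.001, 0.0081, 0]], [[0.0015, -0.003, 0.0484], [0.001, 0.0081, 0]], [[0.0015, -0.003, 0.0484], [0.001, 0.0081, 0]]])

```text
time: 22.35
tool_pos: [565.2, 112.6, 140.4]
tcp_rot: [-0.606, 0.621, -0.356, 0.347]
ft_force: [-9.1, -6.9, 2.8]
opening: 0.135
```

```bash
python3 step.py 125
```

```text
t 22.35 pos [565.18 112.63 140.44] zyaw 30.39 y [-0.022 -0.011 -1.   ] j [ 0.2    0.405 -0.123  1.066 -0.006  1.241] F [-9.13 -6.88  2.8 ] T [-1.57  1.7  -0.34] op 0.135
rad 119.88 al 123.70 z 140.44  Ftan(resist) 11.41 Frad(out) -0.66 Fz 2.80 Tz -0.34 torque 1.37
axis torque 1.0234537877861494
126.0 ([0.0007, -0.0079, 0.0349], [0.0039, 0.0025, -0.0003])
127.0 ([0.0009, -0.008, 0.0433], [0.0039, 0.0053, -0.0002])
128.0 ([0.0013, -0.0082, 0.0516], [0.0039, 0.008, -0.0002])
129.0 ([0.0018, -0.0083, 0.0599], [0.0039, 0.0108, -0.0001])
130.0 ([0.0024, -0.0085, 0.0683], [0.0039, 0.0136, -0.0001])
```

>>> apply_moves(plan=[[[0.0007, -0.006, 0.0349], [0.001, 0.0025, 0]], [[0.0009, -0.006, 0.0433], [0.001, 0.0053, 0]], [[0.0009, -0.006, 0.0433], [0.001, 0.0053, 0]], [[0.0009, -0.006, 0.0433], [0.001, 0.0053, 0]]])

```text
time: 22.68
tool_pos: [568.1, 114.5, 140.5]
tcp_rot: [-0.598, 0.617, -0.368, 0.356]
ft_force: [-10.9, -7.2, 1.9]
opening: 0.135
```

```bash
python3 step.py 127
```

```text
t 22.68 pos [568.09 114.54 140.5 ] zyaw 28.37 y [-0.029 -0.014 -0.999] j [ 0.204  0.415 -0.106  1.08  -0.008  1.279] F [-10.91  -7.19   1.88] T [-1.58  1.92 -0.39] op 0.135
rad 119.90 al 122.04 z 140.50  Ftan(resist) 13.07 Frad(out) -0.31 Fz 1.88 Tz -0.39 torque 1.57
axis torque 1.178981325736736
128.0 ([0.0007, -0.0079, 0.0377], [0.0051, 0.0024, -0.0002])
129.0 ([0.0009, -0.0081, 0.0461], [0.0051, 0.0052, -0.0001])
130.0 ([0.0012, -0.0083, 0.0544], [0.0051, 0.008, -0.0001])
131.0 ([0.0017, -0.0085, 0.0627], [0.0051, 0.0107, -0.0])
132.0 ([0.0023, -0.0087, 0.071], [0.0051, 0.0135, 0.0])
```

13 N is within the firmly tight band (about 1.2 to 1.55 N m), so I'll stop tightening and relax the push.

>>> apply_moves(plan=[[[0, 0, 0.005], [0.001, 0, 0]], [[0, 0, -0.002], [0.003, 0, 0]], [[0, 0, -0.002], [0.003, 0, 0]], [[0, 0, -0.002], [0.003, 0, 0]]])

```text
time: 23.02
tool_pos: [566.9, 113.9, 140.8]
tcp_rot: [-0.603, 0.611, -0.365, 0.359]
ft_force: [-3.0, -2.8, 0.8]
opening: 0.132
```

Run:
```python
from h import *
rep();tang();o,p,r=state();print(r.as_matrix().round(3))
d=r.as_matrix()[:,0];d[2]=0;d/=np.linalg.norm(d);z=np.degrees(np.arctan2(*r.as_matrix()[1::-1,2]))
for k in(10,25,40):print(k,go(p-k*d,z))
```

```text
t 23.02 pos [566.88 113.9  140.77] zyaw 28.38 y [-0.013 -0.006 -1.   ] j [ 0.2    0.4   -0.13   1.054 -0.003  1.275] F [-3.02 -2.83  0.81] T [-0.6   0.54  0.29] op 0.132
rad 120.01 al 122.69 z 140.77  Ftan(resist) 4.07 Frad(out) -0.75 Fz 0.81 Tz 0.29 torque 0.49
[[ 0.475 -0.013  0.88 ]
 [-0.88  -0.006  0.475]
 [-0.001 -1.    -0.014]]
10 ([-0.04, 0.0, 0.0], [0.0022, -0.0, -0.0002])
25 ([-0.1, 0.0001, 0.0], [0.0022, -0.0, -0.0002])
40 ([-0.16, 0.0002, 0.0], [0.0022, -0.0, -0.0002])
```

>>> apply_moves(plan=[[[-0.02, -0.001, -0.005], [0.002, 0, 0]], [[-0.06, -0.001, -0.005], [0.002, 0, 0]], [[-0.1, -0.001, -0.005], [0.002, 0, 0]], [[-0.14, -0.001, -0.005], [0.002, 0, 0]], [[-0.17, -0.001, -0.005], [0.002, 0, 0]], [[-0.17, -0.001, -0.005], [0.002, 0, 0]], [[-0.17, -0.05, -0.005], [0.002, 0, 0]], [[-0.17, -0.15, -0.005], [0.002, 0, 0]], [[-0.17, -0.25, -0.005], [0.002, 0, 0]], [[-0.17, -0.25, -0.005], [0.002, 0, 0]]])

```text
time: 23.85
tool_pos: [549.8, 152.3, 208.4]
tcp_rot: [0.61, -0.605, 0.36, -0.364]
ft_force: [1.5, 0.5, -1.5]
opening: 0.135
```

Run:
```python
from h import *
rep();tang();s=cv2.cvtColor(snapshot('side'),4);t=cv2.cvtColor(snapshot('top'),4);cv2.imwrite('pics/n_s.png',s);cv2.imwrite('pics/n_t.png',t)
for al in(0.25,.5,.75,1):print(al,go(np.array([545,132.5,203])*(1-al)+np.array([455,262.5,203])*al,28.4+68.3*al))
o,p,r=state();d=r.as_matrix()[:,0]
print([proj('top',p+[0,0,28]+k*d) for k in(102.5,52.5,-67.5)],[proj('side',p+[0,0,28]+k*d) for k in(102.5,52.5,-67.5)])
```

```text
t 23.85 pos [549.79 152.32 208.38] zyaw 28.41 y [ 0.008  0.003 -1.   ] j [ 2.700e-01  3.350e-01 -4.900e-02  1.179e+00  1.000e-03  1.345e+00] F [ 1.47  0.54 -1.47] T [ 0.11 -0.12  0.03] op 0.135
rad 161.70 al 120.43 z 208.38  Ftan(resist) -1.54 Frad(out) -0.28 Fz -1.47 Tz 0.03 torque -0.25
0.25 ([-0.0949, 0.0047, -0.0626], [-0.0003, -0.0474, -0.0])
0.5 ([-0.2521, 0.0047, -0.0799], [-0.0003, -0.0949, 0.0])
0.75 ([-0.4092, 0.0048, -0.0972], [-0.0003, -0.1423, 0.0001])
1 ([-0.5664, 0.0048, -0.1146], [-0.0003, -0.1897, 0.0001])
[array([221.78184543, 144.51926207]), array([202.51050516, 154.1919097 ]), array([155.71439172, 177.67975791])] [array([259.97522545, 144.97845736]), array([244.8808419 , 141.34368552]), array([209.75269552, 132.8847248 ])]
```

>>> apply_moves(plan=[[[-0.06, 0.004, -0.03], [0, -0.018, 0]], [[-0.1, 0.004, -0.0626], [0, -0.036, 0]], [[-0.15, 0.004, -0.068], [0, -0.054, 0]], [[-0.2, 0.004, -0.075], [0, -0.072, 0]], [[-0.25, 0.004, -0.08], [0, -0.09, 0]], [[-0.3, 0.004, -0.085], [0, -0.108, 0]], [[-0.36, 0.004, -0.09], [0, -0.126, 0]], [[-0.41, 0.004, -0.097], [0, -0.144, 0]], [[-0.46, 0.004, -0.103], [0, -0.16, 0]], [[-0.51, 0.004, -0.108], [0, -0.175, 0]], [[-0.566, 0.005, -0.115], [0, -0.1897, 0]], [[-0.566, 0.005, -0.115], [0, -0.1897, 0]], [[-0.566, 0.005, -0.115], [0, -0.1897, 0]], [[-0.566, 0.005, -0.115], [0, -0.1897, 0]]])

```text
time: 25.12
tool_pos: [454.6, 261.8, 201.8]
tcp_rot: [-0.706, 0.706, 0.041, -0.041]
ft_force: [0.7, -0.5, -2.2]
opening: 0.138
```

Run:
```python
from h import *
rep();print(go((453,260.9,70),96.69))
```

```text
t 25.12 pos [454.58 261.78 201.83] zyaw 96.63 y [ 0. -0. -1.] j [ 0.523  0.265 -0.167  1.139 -0.     0.407] F [ 0.69 -0.52 -2.25] T [-0.02  0.03  0.02] op 0.138
([-0.0068, 0.5273, -0.0027], [0.0, -0.0002, 0.0])
```

>>> apply_moves(plan=[[[-0.003, 0.13, -0.001], [0, 0, 0]], [[-0.007, 0.26, -0.0027], [0, 0, 0]], [[-0.007, 0.39, -0.0027], [0, 0, 0]], [[-0.007, 0.52, -0.0027], [0, 0, 0]], [[-0.007, 0.6, -0.0027], [0, 0, 0]], [[-0.007, 0.627, -0.0027], [0, 0, 0]], [[-0.007, 0.627, -0.0027], [0, 0, 0]], [[-0.007, 0.627, -0.0027], [0, 0, 0]], [[-0.007, 0.627, -0.0027], [0, 0, 0]]])

```text
time: 25.87
tool_pos: [454.7, 261.6, 46.7]
tcp_rot: [0.706, -0.705, -0.042, 0.04]
ft_force: [-0.0, -0.1, -3.0]
opening: 0.133
```

Run:
```python
from h import *
for i in range(2): t=cv2.cvtColor(snapshot('top'),4);s=cv2.cvtColor(snapshot('side'),4)
rep();o,p,r=state();cv2.imwrite('pics/p_t.png',t);cv2.imwrite('pics/p_s.png',s)
cv2.imwrite('pics/p.png',np.hstack([crop(t,120,160,70,100,400,571),crop(s,165,130,70,100,400,571)]))
d=r.as_matrix()[:,0]
for k in(102.5,52.5,-67.5):
  q=p+[0,0,28]+k*d;print(k,(proj('top',q)-[120,160])*5.71+2.4,(proj('side',q)-[165,130])*5.71+[402.4,2.4])
def fit(f):
    h=cv2.cvtColor(cv2.imread(f),cv2.COLOR_BGR2HSV);m=((h[...,1]<60)&(h[...,2]>120)).astype(np.uint8);m[:165]=0;m[250:]=0;m[:,:130]=0;m[:,170:]=0
    for a,b in((165,192),(214,250)):
        ys,xs=np.where(m[a:b]>0);ys=ys+a;u=np.unique(ys);print(f,[(int(y),round(xs[ys==y].mean(),1),int((ys==y).sum())) for y in u])
fit('pics/top0.png');fit('pics/p_t.png')
print(go((453,260.9,17.5),96.69))
```

```text
t 26.07 pos [454.   261.51  46.45] zyaw 96.62 y [ 0.003  0.001 -1.   ] j [ 0.523  0.387 -0.429  0.751 -0.     0.407] F [-0.43 -0.48 -2.39] T [ 0.05 -0.03 -0.01] op 0.138
102.5 [140.51696174  70.21537068] [667.43387727 163.32442492]
52.5 [147.87998106 177.19451609] [605.8264229  200.28214353]
-67.5 [165.88161126 438.74469447] [449.34740157 294.15240155]
pics/top0.png [(175, np.float64(147.0), 3), (176, np.float64(147.5), 4), (177, np.float64(147.5), 4), (178, np.float64(147.5), 4), (179, np.float64(147.5), 4), (180, np.float64(147.5), 4), (181, np.float64(147.5), 4), (182, np.float64(147.5), 4), (183, np.float64(148.0), 5), (184, np.float64(148.0), 5), (185, np.float64(148.0), 5), (186, np.float64(148.5), 4), (187, np.float64(148.0), 5), (188, np.float64(148.5), 4), (189, np.float64(148.5), 4), (190, np.float64(148.5), 4), (191, np.float64(148.5), 4)]
pics/top0.png [(214, np.float64(149.5), 6), (215, np.float64(149.5), 6), (216, np.float64(149.5), 6), (217, np.float64(149.5), 6), (218, np.float64(150.0), 5), (219, np.float64(150.0), 5), (220, np.float64(149.5), 6), (221, np.float64(15
[... 1076 characters left out ...]
.png [(214, np.float64(153.0), 1), (216, np.float64(149.5), 2), (217, np.float64(149.0), 3), (218, np.float64(149.0), 5), (219, np.float64(148.5), 6), (220, np.float64(148.0), 7), (221, np.float64(148.5), 6), (222, np.float64(148.5), 6), (223, np.float64(148.5), 6), (224, np.float64(148.5), 6), (225, np.float64(148.5), 6), (226, np.float64(148.5), 6), (227, np.float64(148.5), 6), (228, np.float64(148.5), 6), (229, np.float64(149.0), 7), (230, np.float64(148.5), 6), (231, np.float64(149.0), 7), (232, np.float64(149.0), 5), (233, np.float64(149.0), 5), (234, np.float64(149.0), 7), (235, np.float64(149.0), 7), (236, np.float64(149.5), 6)]
([-0.0046, 0.1158, -0.0021], [-0.0002, -0.0002, 0.0004])
```

View pics/p.png

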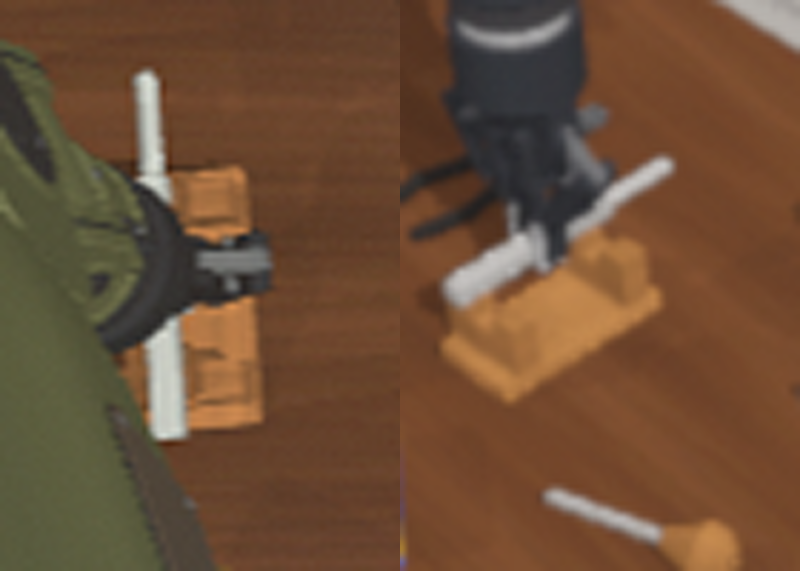

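The bar hovers above its notches, straight and level (top crop from (147,72) to (168,438)). I'll do a quick lateral check against its original lie before lowering.

Run:
```python
from h import *
def pred(p,yaw):
    d=np.array([np.cos(yaw),np.sin(yaw),0]);a,b=[proj('top',np.array(p)+[0,0,28]+k*d) for k in(80,-60)]
    return [a[0]+(v-a[1])*(b-a)[0]/(b-a)[1] for v in(180,185,220,226,232)]
y=np.radians
A=pred((453,260.9,17),y(6.69));B=pred(state()[1],y(6.62));print(np.round(A,2),np.round(B,2))
def obs(f):
    g=cv2.cvtColor(cv2.imread(f),cv2.COLOR_BGR2HSV).astype(float);o=[]
    for v in(180,185,220,226,232):
        w=np.clip(120-g[v-2:v+3,138:160,1],0,None).mean(0);X=np.arange(138,160);o.append((w*X).sum()/w.sum())
    return np.array(o)
a,b=obs('pics/top0.png'),obs('pics/p_t.png');print(a.round(2),b.round(2),'excess px',(b-a-(np.array(B)-A)).round(2))
rep();print(go((453,260.9,17.5),96.69))
```

```text
[147.15 147.5  149.96 150.38 150.8 ] [144.77 145.11 147.49 147.9  148.31]
[147.64 148.01 149.94 150.37 150.73] [145.58 145.93 145.09 147.12 146.34] excess px [ 0.32  0.32 -2.39 -0.77 -1.9 ]
t 26.07 pos [454.   261.51  46.45] zyaw 96.62 y [ 0.003  0.001 -1.   ] j [ 0.523  0.387 -0.429  0.751 -0.     0.407] F [-0.43 -0.48 -2.39] T [ 0.05 -0.03 -0.01] op 0.138
([-0.0046, 0.1158, -0.0021], [-0.0002, -0.0002, 0.0004])
```

>>> apply_moves(plan=[[[-0.0046, 0.03, 0.001], [0, 0, 0]], [[-0.0046, 0.06, 0.001], [0, 0, 0]], [[-0.0046, 0.085, 0.001], [0, 0, 0]], [[-0.0046, 0.1, 0.001], [0, 0, 0]], [[-0.0046, 0.108, 0.001], [0, 0, 0]], [[-0.0046, 0.112, 0.001], [0, 0, 0]], [[-0.0046, 0.112, 0.001], [0, 0, 0]], [[-0.0046, 0.112, 0.001], [0, 0, 0]]])

```text
time: 26.73
tool_pos: [453.0, 261.7, 18.5]
tcp_rot: [0.706, -0.706, -0.042, 0.04]
ft_force: [1.1, 0.4, -2.7]
opening: 0.133
```

Run:
```python
from h import *
rep();print(go((453,260.9,17),96.69))
```

```text
t 26.73 pos [453.02 261.73  18.46] zyaw 96.62 y [ 0.003  0.001 -1.   ] j [ 0.524  0.419 -0.467  0.682 -0.     0.408] F [ 1.14  0.36 -2.73] T [-0.01 -0.05 -0.02] op 0.133
([-0.0005, 0.0058, -0.0033], [-0.0002, -0.0002, 0.0005])
```

>>> apply_moves(plan=[[[0, 0.004, -0.001], [0, 0, 0]], [[0, 0.007, -0.001], [0, 0, 0]], [[0, 0.007, -0.001], [0, 0, 0]], [[0, 0.007, -0.001], [0, 0, 0]]])

```text
time: 27.07
tool_pos: [453.5, 261.7, 17.2]
tcp_rot: [0.706, -0.705, -0.042, 0.04]
ft_force: [-0.1, -0.1, 1.0]
opening: 0.135
```

>>> apply_moves(plan=[[[0, 0, 0], [0, 0, 0]], [[0, 0, 0], [0, 0, 0]], [[0, 0, 0], [0, 0, 0]], [[0, 0, 0], [0, 0, 0]], [[0, 0, 0], [0, 0, 0]], [[0, 0, 0], [0, 0, 0]], [[0, 0, 0], [0, 0, 0]], [[0, 0, 0], [0, 0, 0]], [[0, -0.05, 0], [0, 0, 0]], [[0, -0.15, 0], [0, 0, 0]], [[0, -0.3, 0], [0, 0, 0]], [[0, -0.45, 0], [0, 0, 0]], [[0, -0.6, 0], [0, 0, 0]], [[0, -0.7, 0.15], [0, 0, 0]], [[0, -0.8, 0.3], [0, 0, 0]], [[0, -0.8, 0.4], [0, 0, 0]], [[0, -0.8, 0.5], [0, 0, 0]], [[0, -0.8, 0.5], [0, 0, 0]], [[0, -0.8, 0.5], [0, 0, 0]]], gripper=1)

```text
time: 28.65
tool_pos: [438.0, 386.5, 217.0]
tcp_rot: [0.706, -0.705, -0.043, 0.04]
ft_force: [0.2, -0.5, -0.8]
opening: 1.0
```

Run:
```python
from h import *
rep();t=cv2.cvtColor(snapshot('top'),4);s=cv2.cvtColor(snapshot('side'),4);cv2.imwrite('pics/q_t.png',t);cv2.imwrite('pics/q_s.png',s)
a=np.hstack([crop(t,110,165,80,80,400,300),crop(s,160,150,80,60,400,300)]);b=np.hstack([crop(t,200,110,80,60,400,300),crop(s,240,145,80,60,400,300)])
cv2.imwrite('pics/q.png',np.vstack([a,b]))
def obs(f):
    h=cv2.cvtColor(cv2.imread(f),cv2.COLOR_BGR2HSV);m=((h[...,1]<60)&(h[...,2]>120)).astype(np.uint8);m[:165]=0;m[250:]=0;m[:,:138]=0;m[:,165:]=0
    ys,xs=np.where(m>0);return ys.min(),ys.max(),[round(float(xs[abs(ys-v)<3].mean()),2) for v in(180,205,230)]
print(obs('pics/top0.png'),obs('pics/q_t.png'))
```

```text
t 28.65 pos [437.97 386.54 217.04] zyaw 96.75 y [ 0.004  0.001 -1.   ] j [ 7.240e-01  3.590e-01  1.000e-02  1.218e+00 -1.000e-03  6.060e-01] F [ 0.23 -0.48 -0.83] T [ 0.01  0.01 -0.  ] op 1.0
(np.int64(175), np.int64(237), [147.5, 149.22, 150.5]) (np.int64(175), np.int64(237), [147.62, 149.41, 150.91])
```

View pics/q.png

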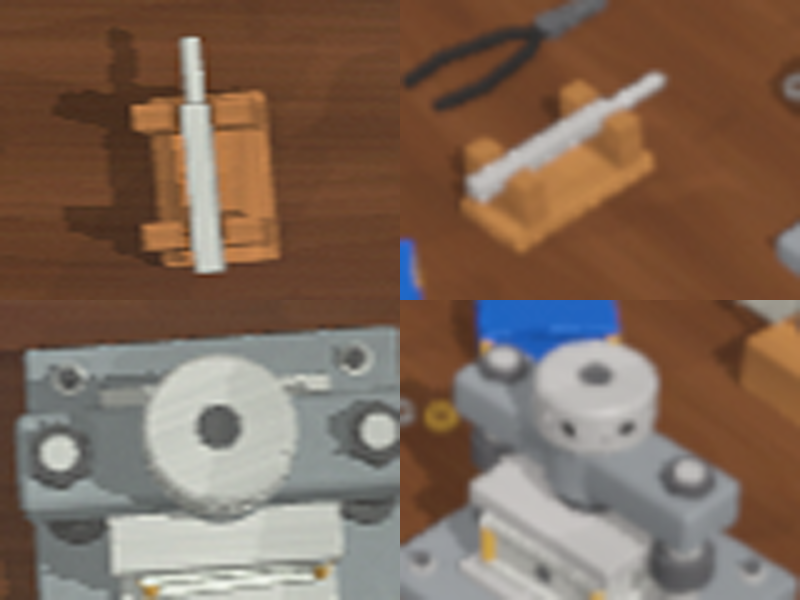

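The bar lies back in both notches in its original place, and the head has stayed turned, with side-view holes at about (569,428) and (627,428) in the crop. I'll hand in.

```bash
python3 -c "
from plant import ticket
print(ticket.close_job())"
```

```text
the job is handed in; nothing more can be done
None
```

The mould is clamped, the bar is back in its rest, and I handed the job in at about 29 s of the 72 s allowed.

- **Turning:** I turned the head clockwise with the bar only, in two strokes with a shift to the next hole. The first stroke gave about 50°; the second ran until the plate met the mould. I put the total at roughly 150–160°, estimated from bar angles, and did not measure the head's final angle exactly.
- **Tightness:** The pull across the bar was about 7 N while the head ran free. It then climbed through 8.6, 10.3 and 11.4 N to 13.1 N, where I stopped. That is about 1.2–1.55 N m, depending on whether the twist in the grip is counted. It is inside the firmly tight band and below the 18 N crush figure.
- **Last checks:** The final pictures show the bar in both notches within about 0.5 px (roughly 1 mm) of where it first lay, and the gripper was open and clear of everything. The press, rings and black-handled pliers in those crops look unmoved. I did not look again at the other tools, but the arm never worked near them.

**What disagreed:**
- **Fingertip height:** The fingertips sat about 27 mm higher than the reported tool pose implied, so my first grasp closed above the bar without touching it. I corrected for this from the pictures.
- **First stroke:** It turned the head about 10° less than I commanded, because of play in the hole and give in the arm. I re-measured the hole before inserting the bar again.

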